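# Slide fresh relief tiles into the dryer trays

### The job

The two freshly coated gypsum tiles must dry before the blower: slide the square tile fully home into the narrower tray and the oblong tile fully home into the wider one. Keep each tile flat on the bench, pushing it only by its edges, never on the coated face and never lifting or tipping it, and bring it round the jars, the tins and the cup without the tile or the robot touching any of them or the other tile. Leave the tape roll, sanding block, putty knife and brush where they lie.

Things in the scene. Friction and masses are not known exactly. Their poses are not given: they have to be found in the camera images.
- square_tile: gypsum tile 90 x 90 mm, pale plaster slab 16 mm thick with square upright edges, under a grey coated relief face; about 0.23 kg (varies), too wide to be gripped. Lies flat on the bench. Origin: centre of the underside; z up, x and y along its edges. At the start its x axis points away from the robot within about 25 degrees; it lies at the left or right side of the bench, the oblong tile at the other.
- oblong_tile: gypsum tile like the other but 90 mm along its x and 115 mm along its y, slab 16 mm thick; about 0.29 kg (varies). Origin: centre of the underside; z up. At the start its x axis points away from the robot within about 25 degrees.
- square_tile_face: the fresh grey coated face of the square tile, not to be touched: it covers the tile's top but for a 7 mm margin all round and stands 16 to 24 mm above the tile's underside. Origin: its centre, 16 mm above the tile's origin; moves with the tile.
- oblong_tile_face: the same of the oblong tile: the top but for a 7 mm margin all round, 16 to 24 mm above the underside. Origin 16 mm above the tile's origin; moves with the tile.
- square_tray: narrower fixed dark steel tray: flat floor (no step) with a rim 3 mm thick, 12 mm high on three sides, open towards the robot (its -x). Inside width 104 mm along y. Origin: on the bench, where a tile's origin lies when fully home; back rim's inner face at x = +45 mm, open edge at x = -30 mm (a tile at home stands 15 mm out). x points inwards. Beside the other tray, either order, same yaw; a 105 mm high blower stands behind.
- oblong_tray: wider fixed dark steel tray: as the other, but inside width (along y) 129 mm. Origin: where the origin of a tile lies that is fully home and central; back rim's inner face at x = +45 mm, open edge at x = -30 mm. x points into the tray.
- mixing_cup: grey round cup of filler standing firm (does not move), 62 mm diameter at its rim, 58 mm high. Origin: centre of its underside. In the middle, on the robot's side of the trays.
- left_jar: closed round white jar with a black screw lid, full and standing firm (does not move): 66 mm diameter, 62 mm high (lid 60 mm diameter). Origin: centre of its underside, on the bench. Left of the trays, about 155 mm clear of the left tin, on the robot's side of it.
- right_jar: closed round white jar with a black screw lid, full and standing firm (does not move): 66 mm diameter, 62 mm high (lid 60 mm diameter). Origin: centre of its underside, on the bench. Right of the trays, about 155 mm clear of the right tin, on the robot's side of it.
- left_tin: closed round steel paint tin with a paper band, full and standing firm (does not move): 86 mm diameter, 60 mm high. Origin: centre of its underside, on the bench. Left of the trays, beyond the left jar.
- right_tin: closed round steel paint tin with a paper band, full and standing firm (does not move): 86 mm diameter, 60 mm high. Origin: centre of its underside, on the bench. Right of the trays, beyond the right jar.
- tape_roll: loose roll of paper tape lying flat, 90 mm outside diameter, 24 mm high. Origin: centre of its underside. Near the robot.
- sanding_block: loose cork sanding block 60 x 95 mm (x, y), 22 mm high. Origin: centre of its underside. Near the robot.
- putty_knife: loose putty knife lying along its x: handle 24 mm wide, 16 mm high from x = -103 to -8 mm, steel blade 60 mm wide to x = +85 mm. Origin on the bench. On the left, beyond the lane.
- flat_brush: loose flat brush lying along its x: handle 22 mm wide from x = -122 mm, ferrule and bristles 50 mm wide to x = +76 mm, 15 mm high. Origin on the bench. On the right, beyond the lane.
Things that resemble listed ones, but are neither listed nor needed, are in the scene too. What is shaped like the square_tray but purple is not meant.

How it is judged:
By the outcome, as a careful person would: the job done as asked, in the order asked, and still so for the second after the job is handed in, with the robot touching nothing.
It also fails if it takes over 72 s, if anything falls off the work surface, if the arm or the gripper's body presses on something with over 40 N, if the wrist force passes 120 N, or if a joint passes its speed limit or range.

### The arm

A 6-joint arm with a two-finger parallel gripper is mounted at the origin on the work surface. World frame = base frame: x ahead of the robot, y to its left, z up, the work surface at z = 0. Lengths are in m, angles in degrees, forces in N, time in s.
With the tool pointing down it reaches from about 0.25 to 0.725 m from the base axis. Payload 9.7 kg.
Tool frame: the origin (TCP) lies at the very end of the fingers, on their centre line; the grasp point (between the pads) lies 19 mm behind it; x points along the fingers, y is the direction in which the jaws open and shut, and the axes are right-handed (so a half turn about x gives the same grasp; the last joint's range is limited). The gripper opens to 85 mm and grips with 20 to 120 N. Pads are 22 mm wide; open, the fingers measure 114 mm over their backs; the gripper's body (76 mm by 85 mm) begins 54 mm behind the grasp point. The pads swing forward as they close: fully open they stand 13 mm farther back than shut.
Start: joints at [73.625, 4.979, 10.078, 95.1, 0, 90], TCP at [0.155, 0.528, 0.231] pointing down, gripper open.
Joint ranges: [-179.16, 179.16], [-48.56, 103.87], [-65.8, 70.77], [-126.05, 130.52], [-82.76, 87.17], [-180, 180]. Speed limits (degrees/s): [127.2, 127.2, 147.25, 180, 180, 180].

### API

Orientations are given as [roll, pitch, yaw] about the fixed x, y, z axes, in that order (R = Rz(yaw) Ry(pitch) Rx(roll)).
In Python, from workcell import get_obs, cams, bot gives the robot as it stands.
- The arm moves only by the tool apply_moves, never from a script. Its argument "rows" is a list that holds one entry, the list of rows, each a list of 7 numbers: the shift along the tool's x, y, z in mm, then the turn, a rotation vector about the tool's x, y, z in rad, then the opening, from 0 (shut) to 1 (fully open). A call has 1 to 20 rows; each row is the pose to reach, as a shift and turn from the pose measured when the call began, along the tool's axes at that moment; what a row does not reach only later rows make up. A row lasts 1/10 s, in which the tool goes at most 50 mm and 8.59 degrees, less where a joint would pass 70% of its speed; a pose out of reach is approached as far as the arm can. A call with a gripper value outside its range is refused whole. The fingers move at their own pace and stop on an object; "newtons" is the grip in N (left out, the last holds). Time passes only in rows, so rows that repeat a pose let the fingers close. It gives the time, the measured TCP pose, the force and the opening at its end, in the units of the state.
- get_obs(): the state, without advancing time (a new reading comes with each control period).
- cams.camera(name): name is "scene" or "top"; returns a dict with "pixels" (420x560x3 uint8, red, green, blue), "range_z" (420x560 float32, m along the optical axis (not along the pixel's ray), 0 where there is no reading), "fx", "fy", "cx", "cy" (pixels), "D" ([k1, k2, p1, p2, k3] as OpenCV has them; the pictures are not rectified), "eye" and "attitude" of the camera in the world. Camera axes: x right, y up, looking along -z (the intrinsics and any distortion apply to the point x, -y, -z); pixel columns grow to the right and rows downward; lengths in m; the calibration is good to about 2 mm. A picture is of the moment at which its call begins.
- bot.job_done(): hands the job in, once; it reports no verdict.
Trained networks look in a picture, given as the dict that the camera call returned (one of the last four; its "shot" number tells which), for a name from the list of things; names that differ only in an ending like _2 or _b are one class to them, and where a whole thing is asked for, a point or a joint stands for the part that bears it (a point fixed in the world has none). Each returns a list of dicts, best first, with "confidence" (0 to 1); they miss things now and then, are a little off and sometimes report something else, mostly with a low value. They report only what shows in the picture. A call takes as long as a camera call. They do not tell look-alikes from the thing itself.
- cams.find_in(label, picture): "at" ([x, y, z] in m, in world coordinates, good to about 4 mm: the middle of the surface that is visible of it).
The state is a dict: "time": time; "q": joint angles; "qd": joint speeds; "joint_efforts": joint torques, N m; "ee_pos": TCP position; "tcp_rot": TCP orientation; "wrist_force": force on the tool from outside, world axes, zero at the start; "torque": the same for the moment, N m; "opening": finger opening in m.
Only numpy, scipy, OpenCV 4.12 (cv2) and the standard library are available. Lean on these libraries where they do the work, as an engineer would, in place of code of your own. Each camera call takes 0.05 s, during which the arm holds its last target.

## Working session

There is one attempt and no reset: what is moved stays moved. The work goes in short steps, Python scripts to look and compute and a tool call to move; the robot and the scene stay as the last step left them, time stands still between calls to the robot, and variables do not carry over. Pictures are saved under pics/ and viewed, and the job is handed in when it is done.

Besides the shell and the picture viewer there is one more tool, called as name([rows], argument=value, ...), one row to a line, values as JSON. apply_moves: Moves the arm, as the interface text tells. Its arguments: {"type":"object","properties":{"rows":{"type":"array"},"newtons":{"type":"number"}},"required":["rows"]}

```bash
ls; mkdir -p pics; cat > h.py <<'E'
import numpy as np, cv2
from workcell import get_obs, cams, bot
def save(c,n,crop=None,s=1):
    im=c["pixels"][:,:,::-1]
    if crop: im=im[crop[1]:crop[3],crop[0]:crop[2]]
    if s!=1: im=cv2.resize(im,None,fx=s,fy=s,interpolation=cv2.INTER_CUBIC)
    cv2.imwrite("pics/"+n,im)
E
python3 - <<'E'
from h import *
print(get_obs())
for n in("top","scene"):
    c=cams.camera(n); save(c,n+"0.png",s=1.4); print({k:v for k,v in c.items() if k not in("pixels","range_z")})
E
```

```text
pics
{'time': 0.0, 'q': array([ 7.36263096e+01,  5.01205857e+00,  1.00332879e+01,  9.51007194e+01,
       -2.33754786e-04,  9.00002847e+01]), 'qd': array([ 0.07853209,  0.09046277, -0.03166972, -0.00799667, -0.12920884,
        0.07568054]), 'joint_efforts': array([ 7.97287612e-04, -5.20380557e+01,  4.64818418e+01,  1.59802608e-02,
       -3.08315839e-05, -1.93292107e-05]), 'ee_pos': array([0.15497783, 0.52745949, 0.23056344]), 'tcp_rot': array([ -89.83122734,   89.92050962, -106.20520229]), 'wrist_force': array([0.33349069, 0.02498804, 0.72312041]), 'torque': array([ 0.05500025, -0.00531484, -0.06419719]), 'opening': 0.08501382441105187}
{'fx': 454.0324724031211, 'fy': 454.0324724031211, 'cx': 278.8614488265281, 'cy': 210.68491970893572, 'D': array([0.03791526, 0.        , 0.        , 0.        , 0.        ]), 'eye': array([ 0.40408436, -0.02090533,  1.16859073]), 'attitude': array([  2.72610862,   0.34978115, -90.80498836]), 'shot': 1}
{'fx': 416.8719573637968, 'fy': 416.8719573637968, 'cx': 277.1920463775485, 'cy': 203.7555495340414, 'D': array([-0.09929735,  0.        ,  0.        ,  0.        ,  0.        ]), 'eye': array([ 1.17599655, -0.28715572,  0.95342069]), 'attitude': array([39.38704311,  0.32556923, 67.88272038]), 'shot': 2}
```

View pics/top0.png

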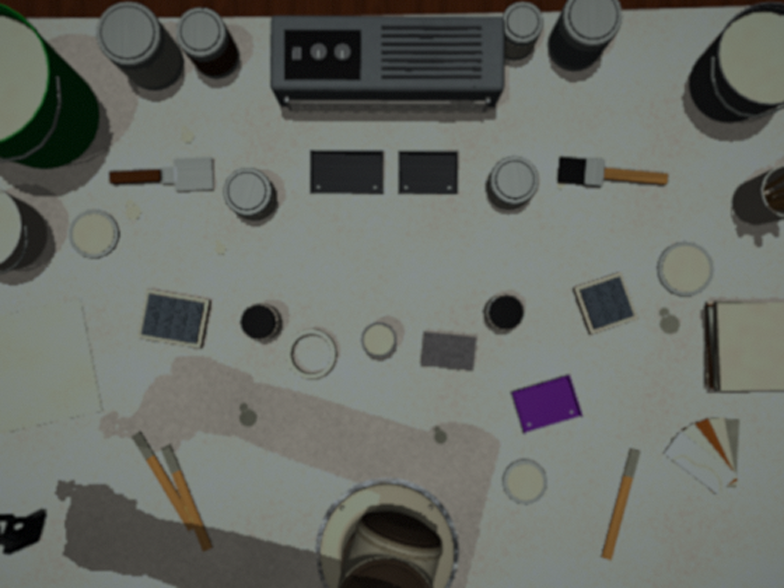

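View pics/scene0.png

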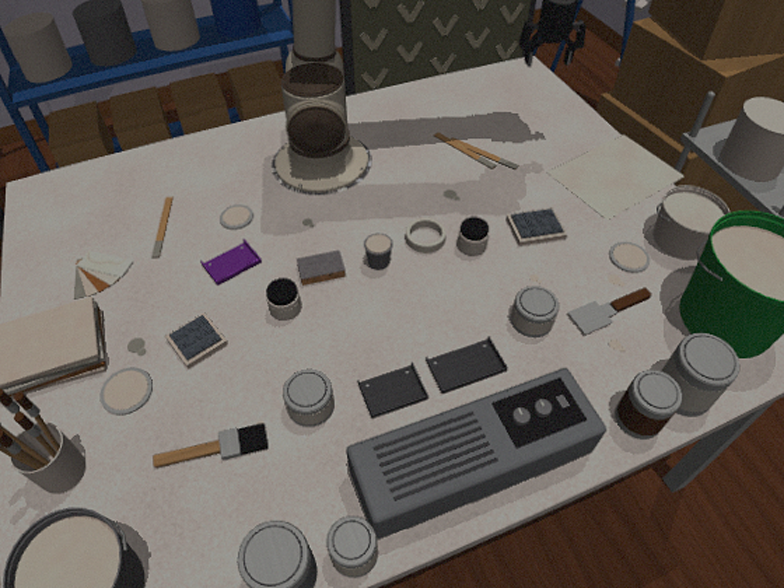

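The top view shows the oblong tile at left (175,318 in the enlarged picture) and the square tile at right (605,303). The wide tray is at (347,172) and the narrow one at (429,172). Jars are at (260,320) and (504,312), tins at (250,195) and (512,182), and the cup at (379,340). The purple tray at (547,403) is a decoy. Next I'll measure.

```bash
cat >> h.py <<'E'
from scipy.spatial.transform import Rotation as R
def cloud(c):
    h,w=c["range_z"].shape
    K=np.array([[c["fx"],0,c["cx"]],[0,c["fy"],c["cy"]],[0,0,1]])
    u,v=np.meshgrid(np.arange(w),np.arange(h))
    p=cv2.undistortPoints(np.stack([u,v],-1).reshape(-1,1,2).astype(float),K,c["D"]).reshape(h,w,2)
    z=c["range_z"]
    P=np.stack([p[...,0]*z,-p[...,1]*z,-z],-1)
    return P@R.from_euler("xyz",c["attitude"],degrees=True).as_matrix().T+c["eye"]
def toz(c,uv,zw):
    K=np.array([[c["fx"],0,c["cx"]],[0,c["fy"],c["cy"]],[0,0,1]])
    p=cv2.undistortPoints(np.array(uv,float).reshape(-1,1,2),K,c["D"]).reshape(-1,2)
    d=np.stack([p[:,0],-p[:,1],-np.ones(len(p))],-1)@R.from_euler("xyz",c["attitude"],degrees=True).as_matrix().T
    return c["eye"]+d*((zw-c["eye"][2])/d[:,2])[:,None]
def px(c,X):
    A=R.from_euler("xyz",c["attitude"],degrees=True).as_matrix()
    q=(np.atleast_2d(X)-c["eye"])@A; q=q*[1,-1,-1]
    K=np.array([[c["fx"],0,c["cx"]],[0,c["fy"],c["cy"]],[0,0,1]])
    return cv2.projectPoints(q,np.zeros(3),np.zeros(3),K,c["D"])[0].reshape(-1,2)
def ortho(c,zw,x0,x1,y0,y1,s=1000):
    # image of plane z=zw: rows from x1 down to x0, cols from y1 down to y0, s px/m
    xs=np.arange(x1,x0,-1/s); ys=np.arange(y1,y0,-1/s)
    Y,X=np.meshgrid(ys,xs)
    m=px(c,np.stack([X,Y,0*X+zw],-1).reshape(-1,3)).reshape(X.shape+(2,)).astype(np.float32)
    return cv2.remap(c["pixels"][:,:,::-1].copy(),m[...,0],m[...,1],cv2.INTER_CUBIC)
E
python3 - <<'E'
from h import *
c=cams.camera("top"); P=cloud(c)
for n in "square_tile oblong_tile square_tray oblong_tray mixing_cup left_jar right_jar left_tin right_tin tape_roll sanding_block putty_knife flat_brush".split():
    f=cams.find_in(n,c)[:2]
    for a in f: print(n,np.round(a["at"],3),round(a["confidence"],2),np.round(px(c,a["at"]))[0])
print("bench z",np.median(P[150:160,250:260,2]),np.median(P[230:240,30:50,2]))
cv2.imwrite("pics/orthoL.png",cv2.resize(ortho(c,.016,.3,.68,.05,.45,1500),None,fx=1,fy=1))
cv2.imwrite("pics/orthoR.png",cv2.resize(ortho(c,.016,.3,.68,-.45,-.05,1500),None,fx=1,fy=1))
np.savez("c0.npz",**c)
E
```

```text
square_tile [ 0.437 -0.399  0.023] 0.71 [432. 217.]
oblong_tile [0.422 0.382 0.023] 0.56 [121. 228.]
square_tray [ 0.258 -0.298  0.005] 0.93 [392. 288.]
square_tray [ 0.687 -0.087 -0.001] 0.92 [306. 123.]
oblong_tray [0.692 0.067 0.006] 0.83 [246. 122.]
oblong_tray [0.383 0.007 0.057] 0.7 [270. 241.]
mixing_cup [0.382 0.011 0.056] 0.86 [269. 241.]
mixing_cup [0.414 0.214 0.059] 0.53 [185. 230.]
left_jar [0.414 0.211 0.061] 0.73 [187. 229.]
right_jar [ 0.428 -0.207  0.065] 0.69 [358. 221.]
right_jar [ 0.354 -0.114  0.024] 0.18 [319. 252.]
left_tin [0.634 0.232 0.06 ] 0.58 [177. 140.]
left_tin [ 0.426 -0.209  0.065] 0.41 [359. 222.]
right_tin [ 0.655 -0.231  0.059] 0.75 [366. 129.]
tape_roll [0.356 0.136 0.022] 0.58 [219. 252.]
sanding_block [ 0.352 -0.114  0.023] 0.68 [319. 252.]
putty_knife [0.683 0.373 0.008] 0.82 [127. 126.]
putty_knife [ 0.685 -0.085  0.001] 0.57 [305. 124.]
flat_brush [ 0.677 -0.39   0.012] 0.97 [425. 123.]
flat_brush [0.411 0.213 0.062] 0.69 [185. 231.]
bench z -0.0010705459299686915 -0.0008401069811221351
```

View pics/orthoL.png

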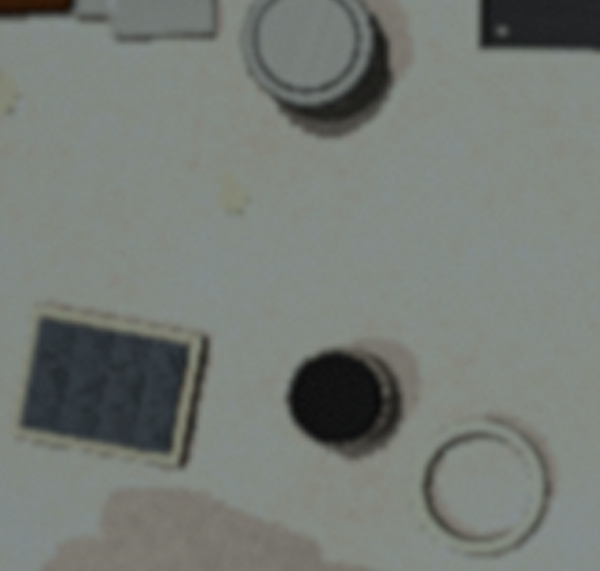

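View pics/orthoR.png

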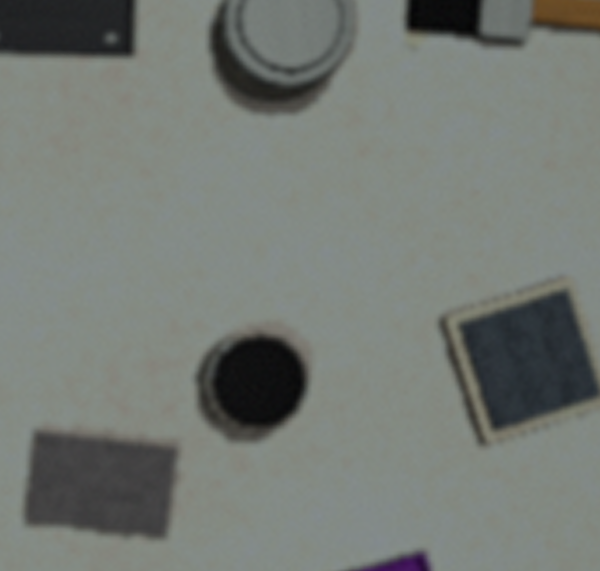

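```bash
cat >> h.py <<'E'
def tilefit(c,guess,sx,sy,r=.09):
    """template fit: maximise cream rim+grey face edge contrast. Returns x,y,yaw(deg)"""
    from scipy.optimize import minimize
    lab=cv2.cvtColor(c["pixels"],cv2.COLOR_RGB2LAB).astype(np.float32)
    G=cv2.GaussianBlur(lab[...,0],(0,0),.7)
    def samp(X):
        m=px(c,X).astype(np.float32).reshape(-1,1,2)
        return cv2.remap(G,m[...,0],m[...,1],cv2.INTER_LINEAR)[:,0]
    def ring(hx,hy,z,n=60):
        t=np.linspace(-.92,.92,n)
        return np.concatenate([np.stack([t*hx,0*t+hy,0*t+z],-1),np.stack([t*hx,0*t-hy,0*t+z],-1),np.stack([0*t+hx,t*hy,0*t+z],-1),np.stack([0*t-hx,t*hy,0*t+z],-1)])
    d=.003
    A=ring(sx/2-.0035,sy/2-.0035,.016); B=ring(sx/2-.0105,sy/2-.0105,.022); C=ring(sx/2+.003,sy/2+.003,.016)
    def f(p):
        T=R.from_euler("z",p[2]).as_matrix(); g=lambda Q:samp(Q@T.T+[p[0],p[1],0]).mean()
        return -(2*g(A)-g(B)-g(C))
    best=None
    for a in np.arange(-30,31,5):
      for dx in(-.008,0,.008):
        for dy in(-.008,0,.008):
          p=[guess[0]+dx,guess[1]+dy,np.deg2rad(guess[2]+a)]; v=f(p)
          if best is None or v<best[0]: best=(v,p)
    p0=np.array(best[1])
    S=p0+np.vstack([[0,0,0],[.004,0,0],[0,.004,0],[0,0,.04]])
    r=minimize(f,p0,method="Nelder-Mead",options=dict(initial_simplex=S,xatol=1e-5))
    return r.x[0],r.x[1],np.rad2deg(r.x[2]),r.fun
E
python3 - <<'E'
from h import *
c=dict(np.load("c0.npz")); P=cloud(c)
for n,g,sx,sy in(("sq",(.437,-.399,0),.09,.09),("ob",(.422,.382,0),.09,.115)):
    f=tilefit(c,g,sx,sy); print(n,np.round(f,4))
    m=(np.hypot(P[...,0]-f[0],P[...,1]-f[1])<.1)&(P[...,2]>.009)&(P[...,2]<.035)
    q=(P[m][:,:2]*1000).astype(np.float32); print(" depth rect",cv2.minAreaRect(q),np.median(P[m][:,2]))
# cylinders by depth top
for n,x,y,z,rr in(("ljar",.414,.212,.062,.033),("rjar",.428,-.207,.062,.033),("ltin",.634,.232,.06,.043),("rtin",.655,-.231,.06,.043),("cup",.382,.010,.058,.031),("tape",.356,.136,.024,.045)):
    m=(np.hypot(P[...,0]-x,P[...,1]-y)<rr*1.5)&(P[...,2]>z-.012)&(P[...,2]<z+.012)
    q=(P[m][:,:2]*1000).astype(np.float32); ce,ra=cv2.minEnclosingCircle(q); print(n,np.round(ce,1),round(ra,1),np.round(q.mean(0),1),np.median(P[m][:,2]).round(4),m.sum())
O=ortho(c,.012,.6,.78,-.18,.18,2000); cv2.imwrite("pics/trays.png",O)
E
```

```text
sq [  0.4259  -0.4077  18.0784 -25.7572]
 depth rect ((440.7810974121094, -402.7171630859375), (89.84815979003906, 90.79420471191406), 17.94175910949707) 0.019569181704143013
ob [  0.4231   0.38   -10.6595 -59.8268]
 depth rect ((423.7655334472656, 380.318603515625), (117.36810302734375, 89.73066711425781), 79.64785766601562) 0.019648866243272778
ljar [414.9 218.2] 30.5 [414.9 217.5] 0.0607 488
rjar [ 425.3 -216.1] 31.9 [ 425.4 -214.9] 0.0609 502
ltin [643.7 235.8] 42.9 [642.9 234.1] 0.0594 946
rtin [ 657.9 -234.3] 44.1 [ 655.8 -234.6] 0.0599 940
cup [380.4   8.3] 30.7 [380.7   8.2] 0.0576 494
tape [356.7 131.6] 45.0 [356.5 132. ] 0.0224 383
```

View pics/trays.png

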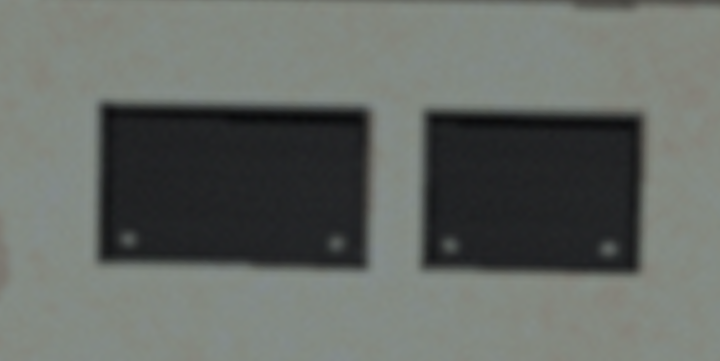

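```bash
python3 - <<'E'
from h import *
from scipy.optimize import minimize
c=dict(np.load("c0.npz"))
f=tilefit(c,(.4408,-.4027,18),.09,.09); print(np.round(f,4))
s=4000;x1=.78;y1=.18
O=cv2.cvtColor(ortho(c,.012,.6,.78,-.18,.18,s),cv2.COLOR_BGR2GRAY)
n,l,st,ce=cv2.connectedComponentsWithStats((O<75).astype(np.uint8))
for i in range(1,n):
    if st[i,4]>100000:
        cn=cv2.findContours((l==i).astype(np.uint8),0,1)[0]; cn=max(cn,key=len)[:,0]
        w=np.stack([x1-cn[:,1]/s,y1-cn[:,0]/s],-1)
        (cx,cy),(a,b),an=cv2.minAreaRect((w*1000).astype(np.float32)); print("rect",cx,cy,a,b,an)
        # edge lines
        lo=w.min(0);hi=w.max(0)
        for nm,k in(("front",(w[:,0]<lo[0]+.006)&(w[:,1]>lo[1]+.012)&(w[:,1]<hi[1]-.012)),("back",(w[:,0]>hi[0]-.006)&(w[:,1]>lo[1]+.012)&(w[:,1]<hi[1]-.012))):
            p=np.polyfit(w[k,1],w[k,0],1); print(nm,"yaw",-np.rad2deg(np.arctan(p[0])),"x mid",np.polyval(p,w[k,1].mean()))
        for nm,k in(("right",(w[:,1]<lo[1]+.006)&(w[:,0]>lo[0]+.012)&(w[:,0]<hi[0]-.012)),("left",(w[:,1]>hi[1]-.006)&(w[:,0]>lo[0]+.012)&(w[:,0]<hi[0]-.012))):
            p=np.polyfit(w[k,0],w[k,1],1); print(nm,"yaw",np.rad2deg(np.arctan(p[0])),"y mid",np.polyval(p,w[k,0].mean()))
# scene-camera cross check at tiles
d=cams.camera("scene"); P=cloud(d)
for x,y in((.4408,-.403),(.423,.380)):
    m=(np.hypot(P[...,0]-x,P[...,1]-y)<.1)&(P[...,2]>.009)&(P[...,2]<.035)
    print("scene rect",cv2.minAreaRect((P[m][:,:2]*1000).astype(np.float32)),np.median(P[m][:,2]))
np.savez("d0.npz",**d)
E
```

```text
[  0.4401  -0.403   18.0216 -58.7085]
rect 687.2190551757812 63.404048919677734 134.54086303710938 79.84976959228516 88.9604721069336
front yaw -2.02345874334623 x mid 0.6484211711711712
back yaw -0.9354003460977202 x mid 0.7268175675675673
right yaw -1.8113994120052246 y mid -0.0032651515151515126
left yaw -0.9137053789910593 y mid 0.1301504329004329
rect 684.1793823242188 -86.23028564453125 108.76748657226562 78.93687438964844 88.96961212158203
front yaw -1.58177073652184 x mid 0.6451720116618077
back yaw -1.1293539681212423 x mid 0.7234620991253646
right yaw -2.2805455912823875 y mid -0.13998666666666665
left yaw -1.170501220620134 y mid -0.032246666666666673
scene rect ((439.9495849609375, -402.5355224609375), (93.13798522949219, 91.20094299316406), 19.24037742614746) 0.020561184382801134
scene rect ((424.21868896484375, 378.26702880859375), (118.85643005371094, 95.1834487915039), 77.52325439453125) 0.021005145986246587
```

```bash
cat >> h.py <<'E'
def Rd(a):
    a=np.deg2rad(a); return np.array([[0,np.cos(a),np.sin(a)],[0,np.sin(a),-np.cos(a)],[-1,0,0]])
def cur():
    o=get_obs(); M=R.from_euler("xyz",o["tcp_rot"],degrees=True).as_matrix()
    return np.array(o["ee_pos"]),M,np.rad2deg(np.arctan2(M[1,1],M[0,1])),o
def rows(W,op):
    """W list of (x,y,z,a) world poses -> rows"""
    p,M,a,o=cur()
    print("t",round(o["time"],2),"p",np.round(p,4),"a",round(a,2),"q",np.round(o["q"],1),"F",np.round(o["wrist_force"],1),"op",round(o["opening"],4))
    out=[]
    for w in W:
        d=M.T@(np.array(w[:3])-p)*1000; rv=R.from_matrix(M.T@Rd(w[3])).as_rotvec()
        out.append([round(float(v),1) for v in d]+[round(float(v),3) for v in rv]+[op])
    print("["+",\n".join(str(r) for r in out)+"]")
def fence(path,off):
    """tile poses (x,y,heading deg) -> tool poses, finger centre off behind; tool y = heading+90 (or -90)"""
    return [(x-off*np.cos(np.deg2rad(h)),y-off*np.sin(np.deg2rad(h)),h) for x,y,h in path]
E
python3 - <<'E'
from h import *
p,M,a,o=cur(); print(M.round(3),a)
rows([(.42,.05,.2,-90),(.36,-.42,.2,-72),(.36,-.42,.2,108)],.5)
E
```

```text
[[ 0.     0.282  0.959]
 [-0.     0.959 -0.282]
 [-1.    -0.     0.   ]] 73.62485514348519
t 0.85 p [0.1551 0.5277 0.2313] a 73.62 q [73.6  5.  10.1 95.1 -0.  90. ] F [ 0.5 -1.1 -0.2] op 0.0853
[[31.3, -383.6, 388.9, 2.856, 0.0, -0.0, 0.5],
[31.3, -851.5, 463.8, 2.542, 0.0, -0.0, 0.5],
[31.3, -851.5, 463.8, -0.6, 0.0, 0.0, 0.5]]
```

The tiles, trays and obstacles agree with the stated sizes. What could be confused (enlarged top view):
- **Narrow tray:** dark one at (429,172) against the purple one at (547,403). I choose the dark one before the blower.
- **Tiles:** square at (605,303) against oblong at (175,318).
- **Sanding block:** grey at (448,350), not a tile.
- **Lid discs:** (685,268) and (95,233), not needed.

A quick close-up crop, then I'll move over.

```bash
python3 - <<'E'
from h import *
c=dict(np.load("c0.npz")); save(c,"crop1.png",(270,90,500,300),3)
rows([(.42,.05,.2,0),(.37,-.425,.15,-72)],.5)
E
```

```text
t 0.85 p [0.1551 0.5277 0.2313] a 73.62 q [73.6  5.  10.1 95.1 -0.  90. ] F [ 0.5 -1.1 -0.2] op 0.0853
[[31.3, -383.6, 388.9, 1.285, 0.0, -0.0, 0.5],
[81.3, -853.4, 474.8, 2.542, 0.0, -0.0, 0.5]]
```

View pics/crop1.png

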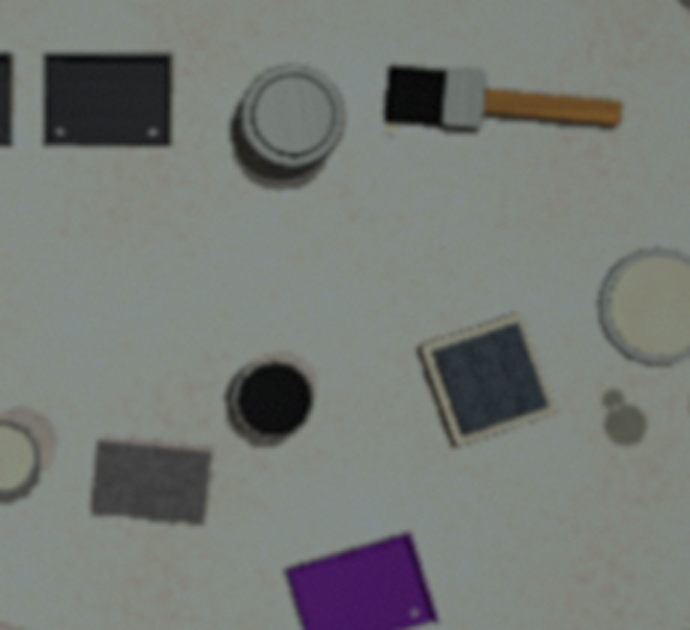

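The crop shows the square tile at (485,380), the dark narrow tray at (108,100), and the purple decoy at (360,585). The choice stands.

apply_moves([
  [[31, -384, 389, 1.285, 0, 0, 0.5], [31, -384, 389, 1.285, 0, 0, 0.5], [31, -384, 389, 1.285, 0, 0, 0.5], [31, -384, 389, 1.285, 0, 0, 0.5], [31, -384, 389, 1.285, 0, 0, 0.5], [31, -384, 389, 1.285, 0, 0, 0.5], [31, -384, 389, 1.285, 0, 0, 0.5], [31, -384, 389, 1.285, 0, 0, 0.5], [31, -384, 389, 1.285, 0, 0, 0.5], [31, -384, 389, 1.285, 0, 0, 0.5], [31, -384, 389, 1.285, 0, 0, 0.5], [81, -853, 475, 2.542, 0, 0, 0.5], [81, -853, 475, 2.542, 0, 0, 0.5], [81, -853, 475, 2.542, 0, 0, 0.5], [81, -853, 475, 2.542, 0, 0, 0.5], [81, -853, 475, 2.542, 0, 0, 0.5], [81, -853, 475, 2.542, 0, 0, 0.5], [81, -853, 475, 2.542, 0, 0, 0.5], [81, -853, 475, 2.542, 0, 0, 0.5], [81, -853, 475, 2.542, 0, 0, 0.5]],
])

```text
time: 2.85
ee_pos: [0.3726, -0.3977, 0.1533]
tcp_rot: [124.5, 90.0, -37.9]
wrist_force: [1.3, 0.3, 0.5]
opening: 0.0427
```

```bash
python3 - <<'E'
from h import *
rows([(.3725,-.425,.10,-72),(.3725,-.425,.03,-72)],.5)
E
```

```text
t 2.85 p [ 0.3726 -0.3977  0.1533] a -72.36 q [-46.9   3.4  -0.3  86.3   0.  115.5] F [1.3 0.3 0.5] op 0.0427
[[53.3, 25.9, 8.4, -0.006, -0.0, -0.001, 0.5],
[123.3, 25.9, 8.4, -0.006, -0.0, -0.001, 0.5]]
```

apply_moves([
  [[53, 26, 8.5, -0.006, 0, 0, 0.5], [53, 26, 8.5, -0.006, 0, 0, 0.5], [88, 26, 8.5, -0.006, 0, 0, 0.5], [123, 26, 8.5, -0.006, 0, 0, 0.5], [123, 26, 8.5, -0.006, 0, 0, 0.5]],
])

```text
time: 3.35
ee_pos: [0.3707, -0.4225, 0.0262]
tcp_rot: [-68.8, 89.6, 129.2]
wrist_force: [-0.9, 0.5, -0.5]
opening: 0.0433
```

```bash
python3 - <<'E'
from h import *
p,M,a,o=cur(); print(p,a,o["q"].round(1))
d=cams.camera("scene"); u=px(d,p)[0]; print(u); save(d,"s1.png",(int(u[0])-70,int(u[1])-70,int(u[0])+90,int(u[1])+60),5)
P=cloud(d)
m=(np.hypot(P[...,0]-p[0],P[...,1]-p[1])<.045)&(P[...,2]>.005)&(P[...,2]<.12)
z=P[m]; print(len(z)); print("low",np.sort(z[:,2])[:15].round(4))
print(np.histogram(z[:,2],bins=np.arange(0.005,.12,.005)))
c=cams.camera("top"); f=tilefit(c,(.4401,-.403,18),.09,.09); print(f)
E
```

```text
[ 0.37073566 -0.42249439  0.02620809] -71.9961718437506 [-48.7   8.1  -9.3  73.    0.  113.3]
[127.05863989 222.45283553]
401
low [0.0051 0.0104 0.0117 0.0136 0.0141 0.0151 0.0152 0.0158 0.0158 0.016
 0.0163 0.0164 0.017  0.0172 0.0174]
(array([ 1,  4, 19, 37,  2,  7, 10, 14, 16, 14, 14, 14,  7, 10, 30, 50, 15,
       12, 23, 24, 25, 27]), array([0.005, 0.01 , 0.015, 0.02 , 0.025, 0.03 , 0.035, 0.04 , 0.045,
       0.05 , 0.055, 0.06 , 0.065, 0.07 , 0.075, 0.08 , 0.085, 0.09 ,
       0.095, 0.1  , 0.105, 0.11 , 0.115]))
(np.float64(0.4401250547518939), np.float64(-0.40300271526049447), np.float64(17.92509349586352), np.float64(-60.026451110839844))
```

View pics/s1.png

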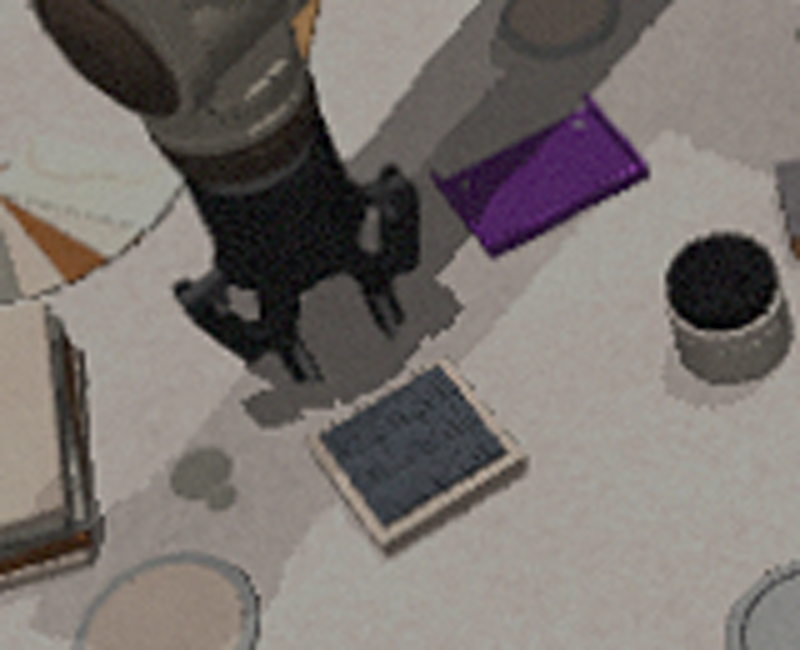

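```bash
python3 - <<'E'
from h import *
rows([(.372,-.4245,.012,-72),(.372,-.4245,.006,-72)],.5)
print(get_obs()["qd"].round(2))
E
```

```text
t 3.45 p [ 0.3727 -0.4246  0.0313] a -71.98 q [-48.7   7.9  -8.9  73.2   0.  113.2] F [-0.   0.5  0.4] op 0.0427
[[19.3, -0.3, 0.6, 0.0, -0.0, -0.0, 0.5],
[25.3, -0.3, 0.6, 0.0, -0.0, -0.0, 0.5]]
[ 0.01 -1.12  2.31  0.07 -0.13 -0.04]
```

apply_moves([
  [[10, 0, 0.5, 0, 0, 0, 0.5], [18, 0, 0.5, 0, 0, 0, 0.5], [23, 0, 0.5, 0, 0, 0, 0.5], [25, 0, 0.5, 0, 0, 0, 0.5], [25, 0, 0.5, 0, 0, 0, 0.5], [25, 0, 0.5, 0, 0, 0, 0.5]],
])

```text
time: 4.05
ee_pos: [0.3722, -0.4248, 0.0065]
tcp_rot: [141.0, 90.0, -21.0]
wrist_force: [-0.3, -0.3, -0.3]
opening: 0.0429
```

```bash
cat >> h.py <<'E'
def drive(x,y,h,segs):
    """unicycle: segs (length, dheading deg, nrows) -> list of (x,y,h)"""
    out=[]
    for L,dh,n in segs:
        for i in range(n):
            hm=np.deg2rad(h+dh/n/2); x+=L/n*np.cos(hm); y+=L/n*np.sin(hm); h+=dh/n; out.append((x,y,h))
    return out
def pushrows(path,off,z,sgn,op=.5,da=0):
    return rows([(x,y,z,h+sgn*90+da) for x,y,h in fence(path,off)],op)
E
python3 - <<'E'
from h import *
d=cams.camera("scene"); p,M,a,o=cur(); u=px(d,p)[0]; save(d,"s2.png",(int(u[0])-60,int(u[1])-40,int(u[0])+60,int(u[1])+40),6)
path=drive(.4401,-.403,18,[(.098,-19.2,16)]); print(path[-1])
off=np.r_[np.linspace(.071,.058,3)]
pre=[(.4401,-.403,18)]
W=[]
for o_ in (.066,.061,.058): x,y,h=fence(pre,o_)[0]; W.append((x,y,.006,h-90))
W+=[(x,y,.006,h-90) for x,y,h in fence(path,.056)]
rows(W,.5)
E
```

```text
(np.float64(0.5365974731095133), np.float64(-0.3887504929120615), -1.199999999999995)
t 4.1 p [ 0.3723 -0.4249  0.0066] a -71.99 q [-48.8   8.7 -10.8  70.4   0.  113.2] F [-0.8 -0.3  0.2] op 0.0424
[[0.6, 0.1, -5.3, 0.0, -0.0, -0.0, 0.5],
[0.6, 0.1, -10.3, 0.0, -0.0, -0.0, 0.5],
[0.6, 0.1, -13.3, 0.0, -0.0, -0.0, 0.5],
[0.6, -1.0, -21.4, 0.021, -0.0, -0.0, 0.5],
[0.6, -2.0, -27.6, 0.042, -0.0, -0.0, 0.5],
[0.6, -2.8, -33.7, 0.063, -0.0, -0.0, 0.5],
[0.6, -3.5, -39.9, 0.084, -0.0, -0.0, 0.5],
[0.6, -4.1, -46.1, 0.105, -0.0, -0.0, 0.5],
[0.6, -4.6, -52.4, 0.126, -0.0, -0.0, 0.5],
[0.6, -4.9, -58.6, 0.147, -0.0, -0.0, 0.5],
[0.6, -5.1, -64.8, 0.168, -0.0, -0.0, 0.5],
[0.6, -5.2, -71.1, 0.189, -0.0, -0.0, 0.5],
[0.6, -5.1, -77.3, 0.21, -0.0, -0.0, 0.5],
[0.6, -4.9, -83.5, 0.231, -0.0, -0.0, 0.5],
[0.6, -4.6, -89.8, 0.252, -0.0, -0.0, 0.5],
[0.6, -4.1, -96.0, 0.273, -0.0, -0.0, 0.5],
[0.6, -3.6, -102.2, 0.293, -0.0, -0.0, 0.5],
[0.6, -2.8, -108.4, 0.314, -0.001, -0.0, 0.5],
[0.6, -2.0, -114.6, 0.335, -0.001, -0.0, 0.5]]
```

View pics/s2.png

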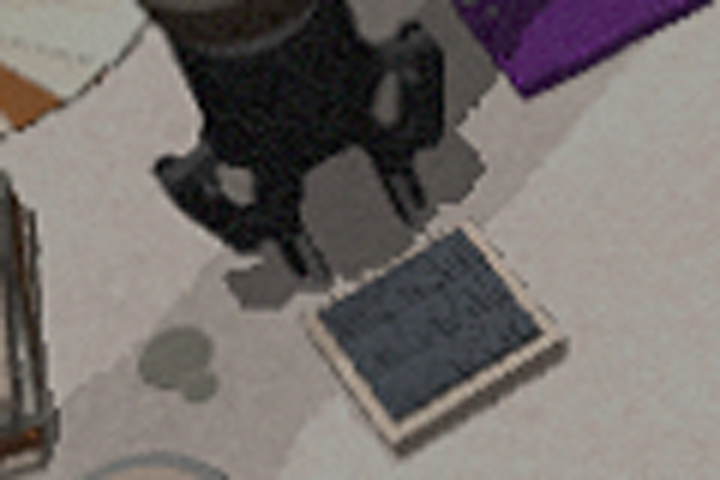

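apply_moves([
  [[0.5, 0, -5, 0, 0, 0, 0.5], [0.5, 0, -10, 0, 0, 0, 0.5], [0.5, 0, -13, 0, 0, 0, 0.5], [0.5, -0.5, -17, 0.01, 0, 0, 0.5], [0.5, -1, -21.5, 0.021, 0, 0, 0.5], [0.5, -2, -27.5, 0.042, 0, 0, 0.5], [0.5, -3, -33.5, 0.063, 0, 0, 0.5], [0.5, -3.5, -40, 0.084, 0, 0, 0.5], [0.5, -4, -46, 0.105, 0, 0, 0.5], [0.5, -4.5, -52.5, 0.126, 0, 0, 0.5], [0.5, -5, -58.5, 0.147, 0, 0, 0.5], [0.5, -5, -65, 0.168, 0, 0, 0.5], [0.5, -5, -71, 0.189, 0, 0, 0.5]],
])

```text
time: 5.4
ee_pos: [0.4385, -0.398, 0.0061]
tcp_rot: [99.2, 90.0, -73.7]
wrist_force: [-3.4, -0.3, 1.6]
opening: 0.0425
```

```bash
python3 - <<'E'
from h import *
p,M,a,o=cur();print("F",o["wrist_force"].round(1))
c=cams.camera("top"); f=tilefit(c,(.495,-.39,8),.09,.09); print(np.round(f,4))
h=np.deg2rad(a+90); print("gap along heading",(np.array(f[:2])-p[:2])@[np.cos(h),np.sin(h)], "lat",(np.array(f[:2])-p[:2])@[-np.sin(h),np.cos(h)],"hand heading",a+90)
save(c,"t1.png",(270,90,500,300),3)
E
```

```text
F [-3.4 -0.3  1.6]
[  0.4949  -0.3913   6.6983 -48.5851]
gap along heading 0.0567674746954395 lat -0.00038238333574762174 hand heading 7.098205020999416
```

View pics/t1.png

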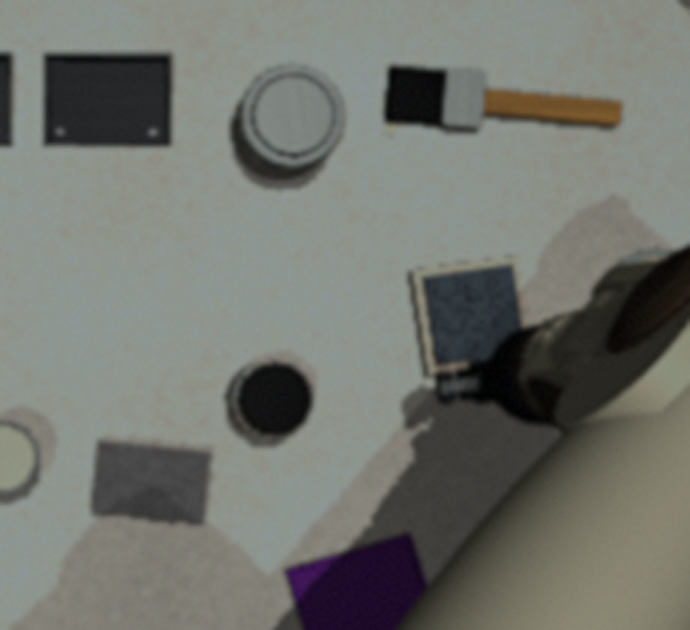

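The push works: the tile at (470,315) follows the fence squarely, with its heading within 0.4° of the hand and a push force of about 3.5 N.

```bash
python3 - <<'E'
from h import *
path=drive(.4949,-.3913,7,[(.044,-8.2,8)]); print(path[-1])
pushrows(path,.0565,.006,-1)
E
```

```text
(np.float64(0.5388067436935072), np.float64(-0.3890757803163921), -1.2000000000000002)
t 5.45 p [ 0.4393 -0.3977  0.0061] a -82.94 q [-42.2  12.4  -6.6  70.9   0.  130.8] F [-0.3 -0.3 -0.1] op 0.0428
[[0.1, -0.6, -5.0, 0.019, -0.001, -0.0, 0.5],
[0.1, -1.4, -10.5, 0.037, -0.001, -0.0, 0.5],
[0.1, -2.2, -16.0, 0.055, -0.001, -0.0, 0.5],
[0.1, -2.8, -21.6, 0.073, -0.001, -0.0, 0.5],
[0.1, -3.4, -27.1, 0.09, -0.001, -0.0, 0.5],
[0.1, -3.9, -32.7, 0.108, -0.001, -0.0, 0.5],
[0.1, -4.2, -38.3, 0.126, -0.001, -0.0, 0.5],
[0.1, -4.5, -43.9, 0.144, -0.001, -0.0, 0.5]]
```

Then back off at the same call's end.

apply_moves([
  [[0, -0.5, -5, 0.019, 0, 0, 0.5], [0, -1.5, -10.5, 0.037, 0, 0, 0.5], [0, -2, -16, 0.055, 0, 0, 0.5], [0, -3, -21.5, 0.073, 0, 0, 0.5], [0, -3.5, -27, 0.09, 0, 0, 0.5], [0, -4, -32.5, 0.108, 0, 0, 0.5], [0, -4, -38.5, 0.126, 0, 0, 0.5], [0, -4.5, -42, 0.144, 0, 0, 0.5], [0, -4.5, -44, 0.144, 0, 0, 0.5], [0, -4.5, -44, 0.144, 0, 0, 0.5], [0, -4.5, -34, 0.144, 0, 0, 0.5], [0, -4.5, -19, 0.144, 0, 0, 0.5], [-30, -4.5, -14, 0.144, 0, 0, 0.5], [-70, -4.5, -14, 0.144, 0, 0, 0.5], [-100, -4.5, -14, 0.144, 0, 0, 0.5]],
])

```text
time: 6.95
ee_pos: [0.4512, -0.392, 0.1085]
tcp_rot: [151.6, 89.9, -29.7]
wrist_force: [0.9, -0.9, 0.8]
opening: 0.043
```

```bash
python3 - <<'E'
from h import *
c=cams.camera("top"); f=tilefit(c,(.539,-.389,-1),.09,.09); print(np.round(f,4))
save(c,"t2.png",(270,90,500,300),3)
rows([(.535,-.48,.12,-1.2),(.539,-.462,.05,-1.2)],.5)
E
```

```text
[  0.54    -0.3897  -0.8892 -64.1043]
t 7.0 p [ 0.4527 -0.3931  0.1137] a -91.24 q [-41.   10.5   3.2  82.2   0.  140.3] F [ 0.6 -0.4  4.8] op 0.0427
[[-5.3, 85.1, -84.2, -1.572, -0.001, -0.009, 0.5],
[64.7, 66.7, -87.4, -1.572, -0.001, -0.009, 0.5]]
```

View pics/t2.png

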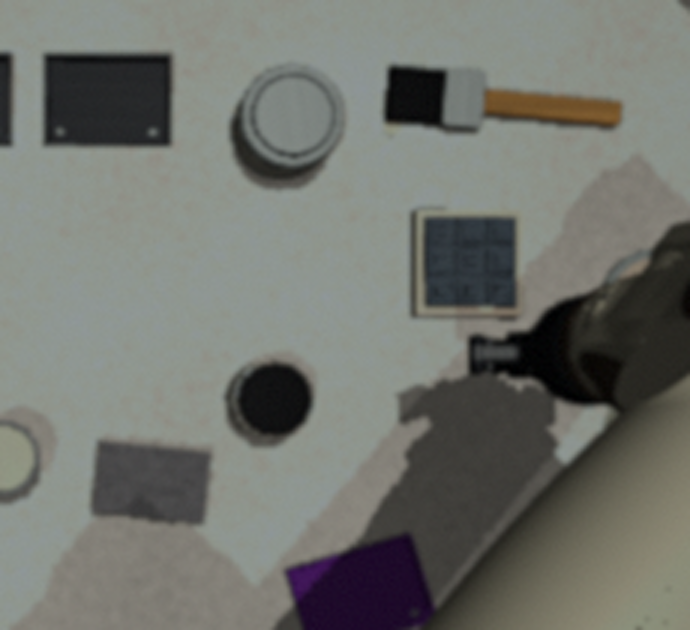

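The square tile is at (466,262), square to the lane and clear of everything. Next I move round to its right-hand edge.

```bash
python3 - <<'E'
from h import *
rows([(.49,-.475,.12,-1),(.539,-.460,.05,-1),(.539,-.460,.006,-1)],.5)
E
```

```text
t 7.0 p [ 0.4527 -0.3931  0.1137] a -91.24 q [-41.   10.5   3.2  82.2   0.  140.3] F [ 0.6 -0.4  4.8] op 0.0427
[[-5.6, 81.1, -39.1, -1.575, -0.001, -0.009, 0.5],
[64.7, 64.7, -87.3, -1.575, -0.001, -0.009, 0.5],
[108.6, 64.4, -87.0, -1.575, -0.001, -0.009, 0.5]]
```

apply_moves([
  [[-6, 81, -39, -1.575, 0, -0.009, 0.5], [-6, 81, -39, -1.575, 0, -0.009, 0.5], [-6, 81, -39, -1.575, 0, -0.009, 0.5], [-6, 81, -39, -1.575, 0, -0.009, 0.5], [-6, 81, -39, -1.575, 0, -0.009, 0.5], [-6, 81, -39, -1.575, 0, -0.009, 0.5], [-6, 81, -39, -1.575, 0, -0.009, 0.5], [-6, 81, -39, -1.575, 0, -0.009, 0.5], [-6, 81, -39, -1.575, 0, -0.009, 0.5], [-6, 81, -39, -1.575, 0, -0.009, 0.5], [-6, 81, -39, -1.575, 0, -0.009, 0.5], [30, 65, -87, -1.575, 0, -0.009, 0.5], [65, 65, -87, -1.575, 0, -0.009, 0.5], [65, 65, -87, -1.575, 0, -0.009, 0.5]],
])

```text
time: 8.4
ee_pos: [0.5364, -0.4579, 0.0429]
tcp_rot: [-137.3, 89.5, 131.7]
wrist_force: [-1.0, -0.1, -0.6]
opening: 0.0428
```

```bash
python3 - <<'E'
from h import *
c=cams.camera("top");f=tilefit(c,(.54,-.3897,-1),.09,.09); print(np.round(f,4))
rows([(.540,-.460,.02,-1),(.540,-.460,.006,-1)],.5)
E
```

```text
[  0.5399  -0.3898  -1.0138 -63.5619]
t 8.45 p [ 0.5365 -0.459   0.0465] a -0.98 q [-40.6  27.2  16.8  80.    0.1  50.4] F [-1.   0.2  1.2] op 0.0426
[[26.5, 3.6, 1.1, 0.0, -0.005, 0.004, 0.5],
[40.5, 3.7, 1.1, 0.0, -0.005, 0.004, 0.5]]
```

apply_moves([
  [[15, 3.5, 1, 0, -0.005, 0.004, 0.5], [28, 3.5, 1, 0, -0.005, 0.004, 0.5], [36, 3.5, 1, 0, -0.005, 0.004, 0.5], [40, 3.5, 1, 0, -0.005, 0.004, 0.5], [40.5, 3.5, 1, 0, -0.005, 0.004, 0.5], [40.5, 3.5, 1, 0, -0.005, 0.004, 0.5]],
])

```text
time: 9.05
ee_pos: [0.5399, -0.4602, 0.0067]
tcp_rot: [33.6, 89.9, -57.4]
wrist_force: [-0.2, 1.2, -0.2]
opening: 0.0425
```

```bash
python3 - <<'E'
from h import *
W=[(.540,-.456,.006,-1),(.540,-.451,.006,-1),(.54,-.4475,.006,-1)]
path=drive(.5400,-.3897,89,[(.116,-.2,16)]); print(path[-1])
rows(W+[(x,y,.006,h-90) for x,y,h in fence(path,.0565)],.5)
E
```

```text
(np.float64(0.5422269021921914), np.float64(-0.273721436045721), 88.79999999999995)
t 9.05 p [ 0.5399 -0.4602  0.0067] a -0.99 q [-40.4  28.1  13.6  75.5  -0.   50.5] F [-0.2  1.2 -0.2] op 0.0425
[[0.7, 0.1, -4.2, 0.0, 0.001, -0.001, 0.5],
[0.7, -0.0, -9.2, 0.0, 0.001, -0.001, 0.5],
[0.7, -0.1, -12.7, 0.0, 0.001, -0.001, 0.5],
[0.7, -1.1, -21.2, 0.0, 0.001, -0.001, 0.5],
[0.7, -1.1, -28.5, 0.001, 0.001, -0.001, 0.5],
[0.7, -1.1, -35.7, 0.001, 0.001, -0.001, 0.5],
[0.7, -1.1, -43.0, 0.001, 0.001, -0.001, 0.5],
[0.7, -1.1, -50.2, 0.001, 0.001, -0.001, 0.5],
[0.6, -1.1, -57.5, 0.002, 0.001, -0.001, 0.5],
[0.6, -1.1, -64.7, 0.002, 0.001, -0.001, 0.5],
[0.6, -1.1, -72.0, 0.002, 0.001, -0.001, 0.5],
[0.6, -1.1, -79.2, 0.002, 0.001, -0.001, 0.5],
[0.6, -1.1, -86.5, 0.002, 0.001, -0.001, 0.5],
[0.6, -1.1, -93.7, 0.003, 0.001, -0.001, 0.5],
[0.6, -1.1, -101.0, 0.003, 0.001, -0.001, 0.5],
[0.6, -1.1, -108.2, 0.003, 0.001, -0.001, 0.5],
[0.6, -1.1, -115.5, 0.003, 0.001, -0.001, 0.5],
[0.6, -1.1, -122.7, 0.004, 0.001, -0.001, 0.5],
[0.6, -1.1, -130.0, 0.004, 0.001, -0.001, 0.5]]
```

apply_moves([
  [[0.5, 0, -4, 0, 0, 0, 0.5], [0.5, 0, -9, 0, 0, 0, 0.5], [0.5, 0, -13, 0, 0, 0, 0.5], [0.5, 0, -18, 0, 0, 0, 0.5], [0.5, 0, -24, 0, 0, 0, 0.5], [0.5, 0, -31, 0, 0, 0, 0.5], [0.5, 0, -38, 0, 0, 0, 0.5], [0.5, 0, -45, 0, 0, 0, 0.5], [0.5, 0, -52, 0, 0, 0, 0.5], [0.5, 0, -59, 0, 0, 0, 0.5], [0.5, 0, -66, 0, 0, 0, 0.5], [0.5, 0, -73, 0, 0, 0, 0.5], [0.5, 0, -80, 0, 0, 0, 0.5], [0.5, 0, -87, 0, 0, 0, 0.5], [0.5, 0, -94, 0, 0, 0, 0.5], [0.5, 0, -101, 0, 0, 0, 0.5], [0.5, 0, -108, 0, 0, 0, 0.5], [0.5, 0, -115, 0, 0, 0, 0.5], [0.5, 0, -122, 0, 0, 0, 0.5], [0.5, 0, -128, 0, 0, 0, 0.5]],
])

```text
time: 11.05
ee_pos: [0.542, -0.3315, 0.006]
tcp_rot: [29.4, 89.9, -61.6]
wrist_force: [-0.3, -2.9, 3.3]
opening: 0.043
```

```bash
cat >> h.py <<'E'
def look(name,guess,sx,sy,sgn,crop,push="x"):
    c=cams.camera("top"); p,M,a,o=cur(); f=tilefit(c,guess,sx,sy); hd=a-sgn*90
    h=np.deg2rad(hd); v=np.array(f[:2])-p[:2]
    print("tile",np.round(f,4),"gap",round(v@[np.cos(h),np.sin(h)],4),"lat",round(v@[-np.sin(h),np.cos(h)],4),"hand heading",round(hd,2),"F",o["wrist_force"].round(1))
    save(c,name,crop,3); return f
E
python3 - <<'E'
from h import *
look("t3.png",(.542,-.275,-1),.09,.09,-1,(270,90,500,300))
path=drive(.542,-.275,89,[(.1,0,14)])
rows([(x,y,.006,h-90) for x,y,h in fence(path,.0565)],.5)
E
```

```text
tile [  0.5415  -0.2769  -1.4358 -58.0968] gap 0.0538 lat 0.0014 hand heading 89.05 F [-1.1 -0.2 -0.7]
t 11.1 p [ 0.542  -0.3307  0.006 ] a -0.95 q [-31.4  18.    0.2  72.2   0.   59.6] F [-1.1 -0.2 -0.7] op 0.043
[[-0.0, -1.0, -6.3, 0.001, 0.0, -0.0, 0.5],
[-0.0, -1.0, -13.5, 0.001, 0.0, -0.0, 0.5],
[-0.0, -1.0, -20.6, 0.001, 0.0, -0.0, 0.5],
[-0.0, -1.0, -27.8, 0.001, 0.0, -0.0, 0.5],
[-0.0, -1.0, -34.9, 0.001, 0.0, -0.0, 0.5],
[-0.0, -1.0, -42.0, 0.001, 0.0, -0.0, 0.5],
[-0.0, -1.0, -49.2, 0.001, 0.0, -0.0, 0.5],
[-0.0, -1.0, -56.3, 0.001, 0.0, -0.0, 0.5],
[-0.0, -1.0, -63.5, 0.001, 0.0, -0.0, 0.5],
[-0.0, -1.0, -70.6, 0.001, 0.0, -0.0, 0.5],
[-0.0, -0.9, -77.8, 0.001, 0.0, -0.0, 0.5],
[-0.0, -0.9, -84.9, 0.001, 0.0, -0.0, 0.5],
[-0.0, -0.9, -92.0, 0.001, 0.0, -0.0, 0.5],
[-0.0, -0.9, -99.2, 0.001, 0.0, -0.0, 0.5]]
```

View pics/t3.png

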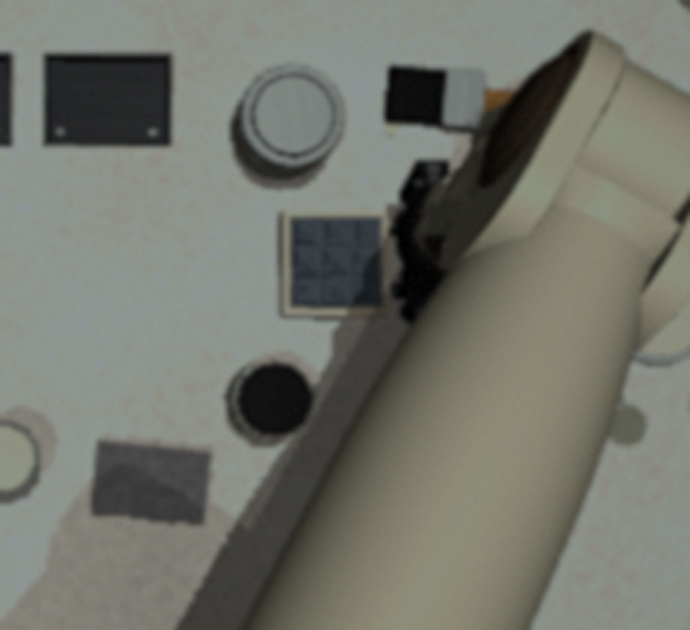

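The tile at (333,265) is in the lane, clear of the jar (273,400) and the tin (293,115). The gripper's knuckles are about 120 mm wide, so I'll centre the hand in the lane and narrow the fingers slightly.

apply_moves([
  [[-1, 0, 5, 0, 0, 0, 0.38], [-2, -4, 6, 0, 0, 0, 0.38], [-2, -6, 5, 0, 0, 0, 0.38], [-2, -6, 2, 0, 0, 0, 0.38], [-2, -6, -3, 0, 0, 0, 0.38], [-2, -6, -9, 0, 0, 0, 0.38], [-2, -6, -16, 0, 0, 0, 0.38], [-2, -6, -23, 0, 0, 0, 0.38], [-2, -6, -30, 0, 0, 0, 0.38], [-2, -6, -37, 0, 0, 0, 0.38], [-2, -6, -44, 0, 0, 0, 0.38], [-2, -6, -51, 0, 0, 0, 0.38], [-2, -6, -58, 0, 0, 0, 0.38], [-2, -6, -65, 0, 0, 0, 0.38], [-2, -6, -72, 0, 0, 0, 0.38], [-2, -6, -78, 0, 0, 0, 0.38], [-2, -6, -82, 0, 0, 0, 0.38]],
])

```text
time: 12.8
ee_pos: [0.5374, -0.248, 0.008]
tcp_rot: [71.1, 90.0, -19.9]
wrist_force: [0.0, -1.8, -0.9]
opening: 0.0323
```

```bash
python3 - <<'E'
from h import *
look("t4.png",(.542,-.193,-1),.09,.09,-1,(270,90,500,300))
E
```

```text
tile [  0.5431  -0.1929  -0.6354 -50.7813] gap 0.0548 lat -0.0047 hand heading 89.08 F [-0.2  1.6  0.4]
```

View pics/t4.png

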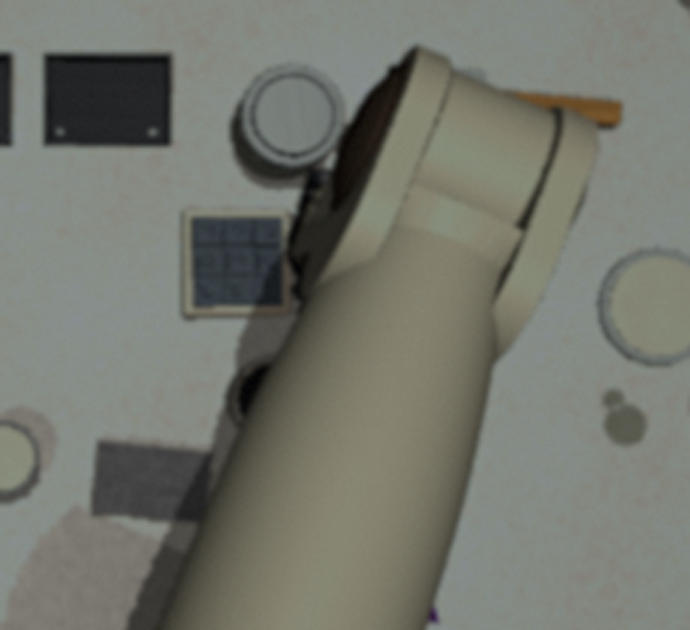

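The tile at (235,262) is past the jar and nothing has been touched. I'll push on to in front of the tray, about 109 mm.

apply_moves([
  [[0, 0, -4, 0, 0, 0, 0.38], [0, 0, -10, 0, 0, 0, 0.38], [0, 0, -17, 0, 0, 0, 0.38], [0, 0, -24, 0, 0, 0, 0.38], [0, 0, -31, 0, 0, 0, 0.38], [0, 0, -38, 0, 0, 0, 0.38], [0, 0, -45, 0, 0, 0, 0.38], [0, 0, -52, 0, 0, 0, 0.38], [0, 0, -59, 0, 0, 0, 0.38], [0, 0, -66, 0, 0, 0, 0.38], [0, 0, -73, 0, 0, 0, 0.38], [0, 0, -80, 0, 0, 0, 0.38], [0, 0, -87, 0, 0, 0, 0.38], [0, 0, -94, 0, 0, 0, 0.38], [0, 0, -100, 0, 0, 0, 0.38], [0, 0, -105, 0, 0, 0, 0.38], [0, 0, -108, 0, 0, 0, 0.38], [0, 0, -109, 0, 0, 0, 0.38], [0, 0, -109, 0, 0, 0, 0.38]],
])

```text
time: 14.75
ee_pos: [0.5392, -0.1384, 0.008]
tcp_rot: [165.4, 90.0, 74.5]
wrist_force: [0.1, -0.3, -0.1]
opening: 0.0327
```

```bash
python3 - <<'E'
from h import *
look("t5.png",(.543,-.083,-1),.09,.09,-1,(230,90,460,300))
rows([(.54,-.16,.006,-1),(.54,-.17,.1,-1),(.46,-.085,.12,-91)],.5)
E
```

```text
tile [  0.5448  -0.0831  -0.8445 -34.0366] gap 0.0554 lat -0.0048 hand heading 89.09 F [-0.8 -0.6 -0.1]
t 14.8 p [ 0.5392 -0.1385  0.0079] a -0.91 q [-14.4   7.6 -11.9  70.5   0.   76.5] F [-0.8 -0.6 -0.1] op 0.0323
[[1.9, 1.2, 21.5, 0.002, -0.001, -0.0, 0.5],
[-92.1, 1.4, 31.4, 0.002, -0.001, -0.0, 0.5],
[-112.0, -80.0, -52.3, 1.572, -0.001, 0.0, 0.5]]
```

View pics/t5.png

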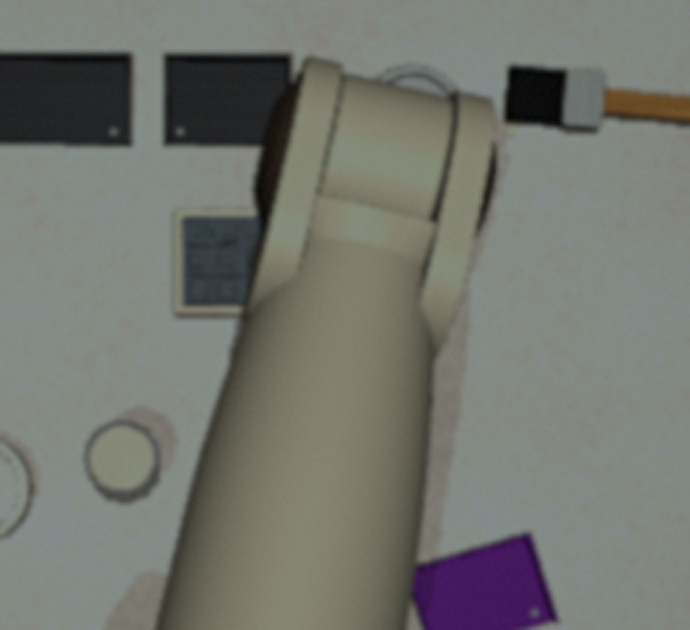

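```bash
python3 - <<'E'
from h import *
rows([(.54,-.16,.008,-1),(.54,-.165,.11,-1),(.46,-.08,.12,89)],.5)
E
```

```text
t 14.8 p [ 0.5392 -0.1385  0.0079] a -0.91 q [-14.4   7.6 -11.9  70.5   0.   76.5] F [-0.8 -0.6 -0.1] op 0.0323
[[-0.1, 1.2, 21.5, 0.002, -0.001, -0.0, 0.5],
[-102.1, 1.3, 26.4, 0.002, -0.001, -0.0, 0.5],
[-112.0, -80.1, -57.3, -1.569, -0.0, -0.001, 0.5]]
```

apply_moves([
  [[0, 0, 10, 0, 0, 0, 0.38], [0, 0, 22, 0, 0, 0, 0.38], [-30, 0, 26, 0, 0, 0, 0.5], [-70, 0, 26, 0, 0, 0, 0.5], [-102, 0, 26, 0, 0, 0, 0.5], [-112, -80, -57, -1.569, 0, 0, 0.5], [-112, -80, -57, -1.569, 0, 0, 0.5], [-112, -80, -57, -1.569, 0, 0, 0.5], [-112, -80, -57, -1.569, 0, 0, 0.5], [-112, -80, -57, -1.569, 0, 0, 0.5], [-112, -80, -57, -1.569, 0, 0, 0.5], [-112, -80, -57, -1.569, 0, 0, 0.5], [-112, -80, -57, -1.569, 0, 0, 0.5], [-112, -80, -57, -1.569, 0, 0, 0.5], [-112, -80, -57, -1.569, 0, 0, 0.5], [-112, -80, -57, -1.569, 0, 0, 0.5], [-112, -80, -57, -1.569, 0, 0, 0.5]],
])

```text
time: 16.5
ee_pos: [0.4602, -0.0812, 0.1201]
tcp_rot: [64.4, 90.0, 63.4]
wrist_force: [0.0, -0.5, 0.3]
opening: 0.0425
```

```bash
python3 - <<'E'
from h import *
look("t6.png",(.5448,-.083,-1),.09,.09,1,(230,90,460,300))
rows([(.47,-.0815,.05,89),(.47,-.0815,.006,89)],.5)
E
```

```text
tile [  0.5382  -0.0915 -10.0562 -17.4945] gap 0.0783 lat -0.0089 hand heading -1.16 F [-0.2 -0.4  0.1]
t 16.55 p [ 0.4601 -0.081   0.12  ] a 88.84 q [-10.   -7.1 -14.1  83.    0.   -8.8] F [-0.2 -0.4  0.1] op 0.0429
[[70.0, -0.3, 9.9, -0.003, 0.0, -0.001, 0.5],
[114.0, -0.3, 9.9, -0.003, 0.0, -0.001, 0.5]]
```

View pics/t6.png

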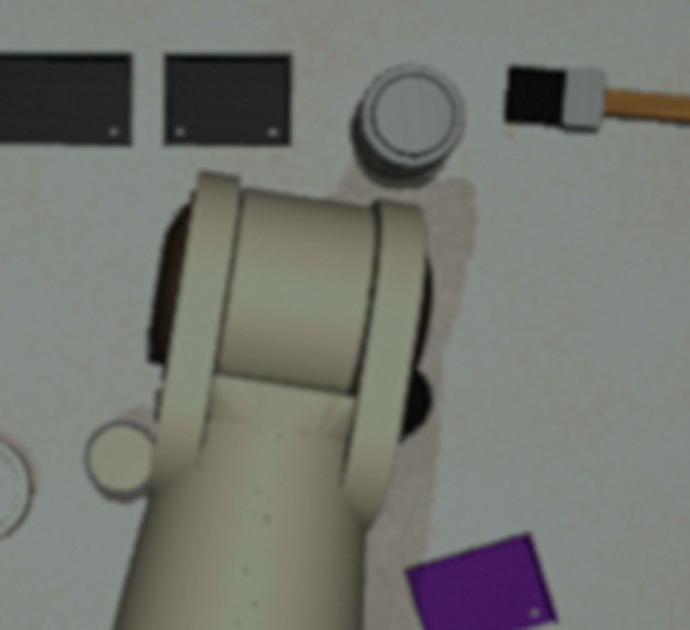

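The top view is blocked by the arm here, so that tile fit is invalid. I'll check with the scene camera after descending.

apply_moves([
  [[35, 0, 9, 0, 0, 0, 0.5], [70, 0, 9, 0, 0, 0, 0.5], [95, 0, 9, 0, 0, 0, 0.5], [108, 0, 9, 0, 0, 0, 0.5], [113, 0, 9, 0, 0, 0, 0.5], [113, 0, 9, 0, 0, 0, 0.5]],
])

```text
time: 17.15
ee_pos: [0.4693, -0.0813, 0.0073]
tcp_rot: [61.5, 90.0, 60.3]
wrist_force: [0.2, 0.4, 0.3]
opening: 0.0427
```

```bash
python3 - <<'E'
from h import *
d=cams.camera("scene"); f=tilefit(d,(.5448,-.083,-1),.09,.09); print(np.round(f,4))
u=px(d,[.58,-.08,0])[0]; save(d,"s3.png",(int(u[0])-80,int(u[1])-70,int(u[0])+80,int(u[1])+50),5)
x,y=.5448,-.0831
rows([(.475,-.0815,.006,89),(.487,-.0815,.006,89),(.615,-.0845,.006,89),(.6182,-.0845,.006,89)],.5)
E
```

```text
[  0.5431  -0.0827  -0.8202 -58.3749]
t 17.2 p [ 0.4697 -0.0814  0.008 ] a 88.8 q [ -9.9  -3.3 -23.1  70.1   0.   -8.6] F [0.1 0.2 0.5] op 0.0429
[[2.0, -0.0, 5.3, -0.004, 0.001, -0.0, 0.5],
[2.1, 0.2, 17.3, -0.004, 0.001, -0.0, 0.5],
[2.2, -0.1, 145.3, -0.004, 0.001, -0.0, 0.5],
[2.2, -0.0, 148.5, -0.004, 0.001, -0.0, 0.5]]
```

View pics/s3.png

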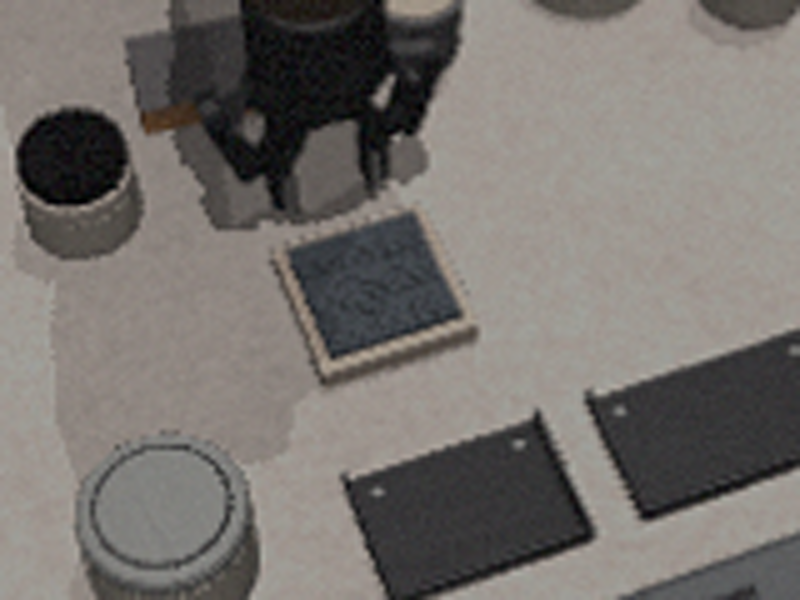

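The scene view has the tile at (375,285), square and aligned with the narrow tray at (470,500), and the fingers behind it. I'll push straight in.

apply_moves([
  [[1.5, 0, 6, 0, 0, 0, 0.5], [1.5, 0, 12, 0, 0, 0, 0.5], [1.5, 0, 17, 0, 0, 0, 0.5], [1.5, 0, 22, 0, 0, 0, 0.5], [1.5, 0, 28, 0, 0, 0, 0.5], [1.5, 0, 34, 0, 0, 0, 0.5], [1.5, 0, 41, 0, 0, 0, 0.5], [1.5, 0, 48, 0, 0, 0, 0.5], [1.5, 0, 55, 0, 0, 0, 0.5], [1.5, 0, 62, 0, 0, 0, 0.5], [1.5, 0, 69, 0, 0, 0, 0.5], [1.5, 0, 76, 0, 0, 0, 0.5], [1.5, 0, 83, 0, 0, 0, 0.5], [1.5, 0, 90, 0, 0, 0, 0.5], [1.5, 0, 97, 0, 0, 0, 0.5], [1.5, 0, 104, 0, 0, 0, 0.5], [1.5, 0, 110, 0, 0, 0, 0.5], [1.5, 0, 115, 0, 0, 0, 0.5], [1.5, 0, 118, 0, 0, 0, 0.5], [1.5, 0, 118, 0, 0, 0, 0.5]],
])

```text
time: 19.2
ee_pos: [0.5882, -0.0838, 0.0066]
tcp_rot: [15.0, 89.9, 13.8]
wrist_force: [-0.2, 0.2, -0.1]
opening: 0.0426
```

```bash
python3 - <<'E'
from h import *
d=cams.camera("scene"); f=tilefit(d,(.643,-.085,-1),.09,.09); print(np.round(f,4))
u=px(d,[.64,-.08,0])[0]; save(d,"s4.png",(int(u[0])-80,int(u[1])-70,int(u[0])+80,int(u[1])+50),5)
rows([(.6182,-.0845,.006,88.8)],.5)
E
```

```text
[ 6.43900e-01 -8.51000e-02 -1.69530e+00 -8.94049e+01]
t 19.25 p [ 0.5881 -0.0838  0.0067] a 88.8 q [-8.1 12.5 -6.5 71.   0.  -6.9] F [0.1 0.6 0.1] op 0.0429
[[0.7, -0.0, 30.1, 0.0, 0.002, -0.001, 0.5]]
```

View pics/s4.png

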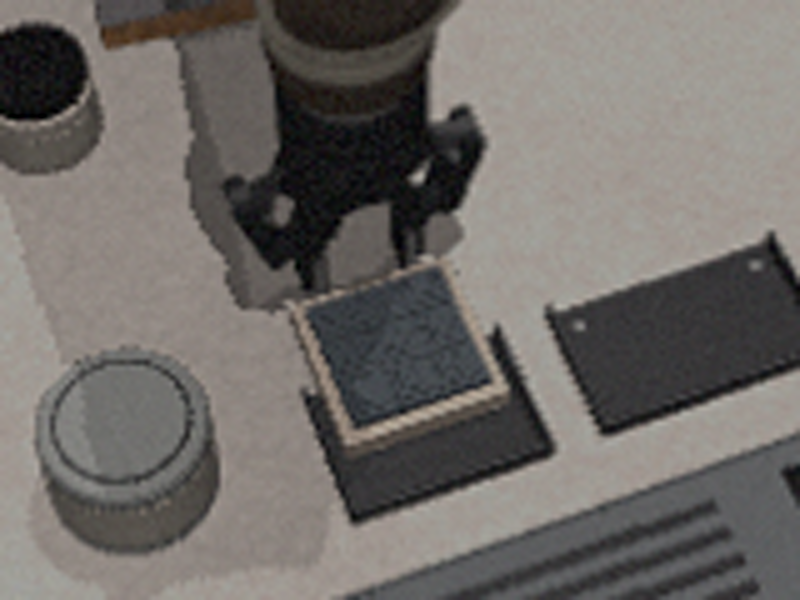

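The tile is entering between the rims with room on both sides. I'll push the last 31 mm, slowing toward the end.

apply_moves([
  [[0.5, 0, 5, 0, 0, 0, 0.5], [0.5, 0, 11, 0, 0, 0, 0.5], [0.5, 0, 17, 0, 0, 0, 0.5], [0.5, 0, 22, 0, 0, 0, 0.5], [0.5, 0, 26, 0, 0, 0, 0.5], [0.5, 0, 28, 0, 0, 0, 0.5], [0.5, 0, 29, 0, 0, 0, 0.5], [0.5, 0, 29.5, 0, 0, 0, 0.5]],
])

```text
time: 20.05
ee_pos: [0.6175, -0.0844, 0.0061]
tcp_rot: [15.8, 89.9, 14.6]
wrist_force: [-3.2, 0.1, 1.6]
opening: 0.0427
```

apply_moves([
  [[0, 0, 1, 0, 0, 0, 0.5], [0, 0, 1.5, 0, 0, 0, 0.5], [0, 0, 1.5, 0, 0, 0, 0.5]],
])

```text
time: 20.35
ee_pos: [0.6191, -0.0845, 0.0062]
tcp_rot: [15.0, 89.9, 13.8]
wrist_force: [-2.0, -0.2, 1.5]
opening: 0.0428
```

```bash
python3 - <<'E'
from h import *
d=cams.camera("scene"); f=tilefit(d,(.675,-.086,-1),.09,.09); print(np.round(f,4))
u=px(d,[.67,-.08,0])[0]; save(d,"s5.png",(int(u[0])-60,int(u[1])-60,int(u[0])+60,int(u[1])+30),6)
print(cur()[0],cur()[3]["wrist_force"])
E
```

```text
[ 6.746000e-01 -8.590000e-02 -1.336400e+00 -1.079848e+02]
[ 0.61911581 -0.08446305  0.0062144 ] [-1.54622144 -0.10414602  0.90071834]
```

View pics/s5.png

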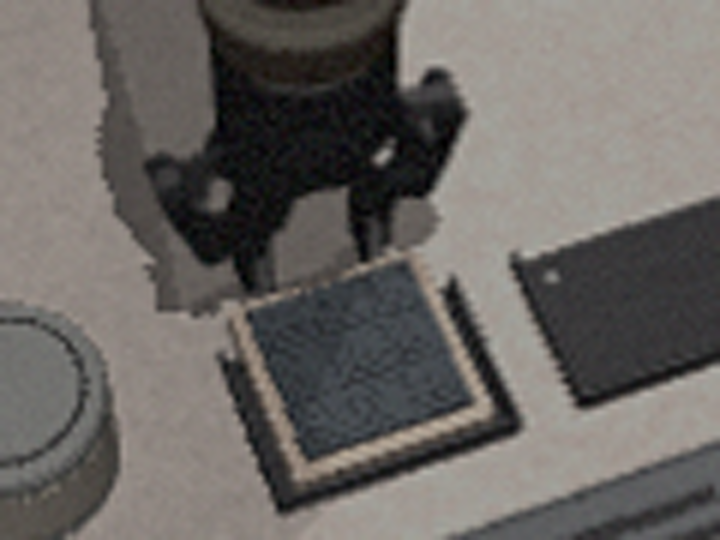

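There is still a sliver of dark floor at the back, so I'll nudge until the force shows contact.

apply_moves([
  [[0, 0, 0.7, 0, 0, 0, 0.5], [0, 0, 1.5, 0, 0, 0, 0.5], [0, 0, 2, 0, 0, 0, 0.5], [0, 0, 2, 0, 0, 0, 0.5]],
])

```text
time: 20.8
ee_pos: [0.6207, -0.0845, 0.0062]
tcp_rot: [26.4, 89.9, 25.2]
wrist_force: [-4.9, 0.3, 2.0]
opening: 0.0426
```

apply_moves([
  [[0, 0, 0.7, 0, 0, 0, 0.5], [0, 0, 1.5, 0, 0, 0, 0.5], [0, 0, 1.5, 0, 0, 0, 0.5]],
])

```text
time: 21.1
ee_pos: [0.6208, -0.0845, 0.0061]
tcp_rot: [165.8, 89.9, 164.6]
wrist_force: [-10.5, -0.1, 7.2]
opening: 0.0429
```

Contact confirmed: 10.5 N with no further motion. The square tile is home. I'll back off and check from above, then measure the left side, including the lid disc near the path.

```bash
python3 - <<'E'
from h import *
rows([(.595,-.084,.008,88.8),(.55,-.084,.12,88.8),(.36,.30,.15,79.4),(.352,.393,.1,79.4)],.5)
c=dict(np.load("c0.npz"));P=cloud(c)
q=[(68,166)]; print(P[166,68], P[142:190:3,68].round(3)[:, [0,2]], P[166,45:95:3].round(3)[:,1:])
E
```

```text
t 21.1 p [ 0.6208 -0.0845  0.0061] a 88.79 q [-7.8 17.  -1.  72.1  0.  -6.6] F [-10.5  -0.1   7.2] op 0.0429
[[-1.8, -0.0, -25.8, -0.0, -0.002, -0.001, 0.5],
[-113.7, -0.9, -71.0, -0.0, -0.002, -0.001, 0.5],
[-143.1, 379.0, -269.1, 0.164, -0.002, -0.0, 0.5],
[-93.1, 471.8, -278.9, 0.164, -0.002, -0.0, 0.5]]
[0.58220057 0.52490637 0.00371441] [[ 0.645 -0.002]
 [ 0.638 -0.003]
 [ 0.63  -0.002]
 [ 0.621  0.002]
 [ 0.613  0.002]
 [ 0.605  0.007]
 [ 0.597  0.006]
 [ 0.59   0.006]
 [ 0.582  0.004]
 [ 0.574  0.004]
 [ 0.566  0.006]
 [ 0.559  0.003]
 [ 0.551  0.004]
 [ 0.544  0.003]
 [ 0.536  0.004]
 [ 0.529 -0.001]] [[ 0.585 -0.001]
 [ 0.579 -0.003]
 [ 0.568  0.003]
 [ 0.559  0.007]
 [ 0.55   0.009]
 [ 0.544  0.007]
 [ 0.54  -0.   ]
 [ 0.528  0.007]
 [ 0.522  0.004]
 [ 0.514  0.005]
 [ 0.506  0.007]
 [ 0.499  0.005]
 [ 0.491  0.007]
 [ 0.485  0.002]
 [ 0.48  -0.003]
 [ 0.47   0.001]
 [ 0.464 -0.003]]
```

apply_moves([
  [[0, 0, -8, 0, 0, 0, 0.5], [-2, 0, -25, 0, 0, 0, 0.5], [-45, 0, -50, 0, 0, 0, 0.5], [-90, 0, -70, 0, 0, 0, 0.5], [-114, 0, -71, 0, 0, 0, 0.5], [-143, 379, -269, 0.164, -0.002, 0, 0.5], [-143, 379, -269, 0.164, -0.002, 0, 0.5], [-143, 379, -269, 0.164, -0.002, 0, 0.5], [-143, 379, -269, 0.164, -0.002, 0, 0.5], [-143, 379, -269, 0.164, -0.002, 0, 0.5], [-143, 379, -269, 0.164, -0.002, 0, 0.5], [-143, 379, -269, 0.164, -0.002, 0, 0.5], [-143, 379, -269, 0.164, -0.002, 0, 0.5], [-143, 379, -269, 0.164, -0.002, 0, 0.5], [-143, 379, -269, 0.164, -0.002, 0, 0.5], [-93, 472, -279, 0.164, -0.002, 0, 0.5], [-93, 472, -279, 0.164, -0.002, 0, 0.5], [-93, 472, -279, 0.164, -0.002, 0, 0.5], [-93, 472, -279, 0.164, -0.002, 0, 0.5]],
])

```text
time: 23.0
ee_pos: [0.3516, 0.3931, 0.0987]
tcp_rot: [-125.6, 89.9, -136.1]
wrist_force: [-0.5, -0.0, -0.3]
opening: 0.0427
```

```bash
python3 - <<'E'
from h import *
c=cams.camera("top"); print("sq",np.round(tilefit(c,(.675,-.086,-1),.09,.09),4)); print("ob",np.round(tilefit(c,(.4231,.380,-10.6),.09,.115),4))
save(c,"t7.png",(200,60,400,200),4)
rows([(.3515,.393,.05,79.4),(.3515,.393,.006,79.4)],.5)
E
```

```text
sq [  0.6767  -0.0866  -0.9645 -81.9897]
ob [  0.4231   0.3801 -10.7172 -56.4814]
t 23.05 p [0.3521 0.3926 0.0998] a 79.41 q [48.1  1.4 -8.2 80.4 -0.  58.7] F [ 0.9 -0.   0.4] op 0.0427
[[49.8, 0.3, -0.6, 0.0, -0.0, 0.0, 0.5],
[93.8, 0.3, -0.6, 0.0, -0.0, 0.0, 0.5]]
```

View pics/t7.png

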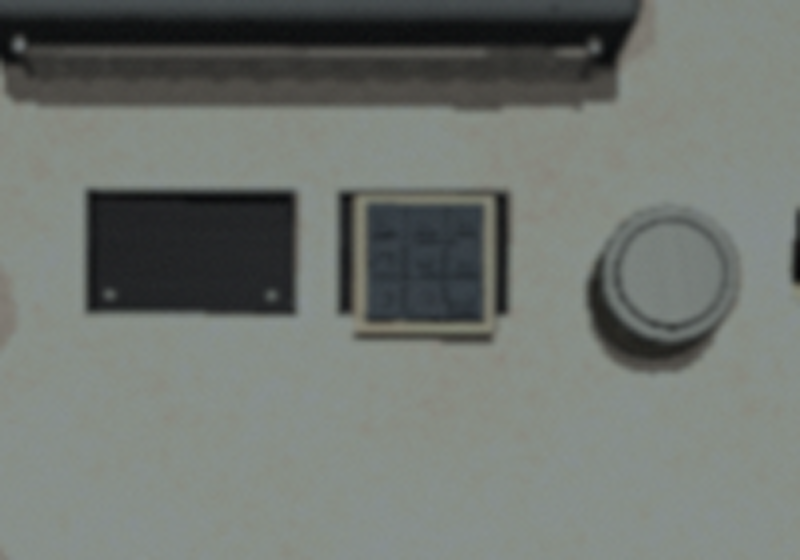

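The square tile is at (425,262), home against the back rim and central. Now I descend behind the oblong tile.

apply_moves([
  [[40, 0, -0.5, 0, 0, 0, 0.5], [70, 0, -0.5, 0, 0, 0, 0.5], [86, 0, -0.5, 0, 0, 0, 0.5], [92, 0, -0.5, 0, 0, 0, 0.5], [93.5, 0, -0.5, 0, 0, 0, 0.5], [93.5, 0, -0.5, 0, 0, 0, 0.5]],
])

```text
time: 23.65
ee_pos: [0.3524, 0.3927, 0.0077]
tcp_rot: [56.9, 89.9, 46.2]
wrist_force: [-0.6, -0.3, -0.8]
opening: 0.0427
```

```bash
python3 - <<'E'
from h import *
path=drive(.4231,.3801,-10.7,[(.105,9.5,16)]); print(path[-1])
W=[]
for o_ in (.067,.061,.058): x,y,h=fence([(.4231,.3801,-10.7)],o_)[0]; W.append((x,y,.006,h+90))
rows(W+[(x,y,.006,h+90) for x,y,h in fence(path,.0565)],.5)
E
```

```text
(np.float64(0.5274152167146428), np.float64(0.3692280583262), -1.1999999999999993)
t 23.65 p [0.3524 0.3927 0.0077] a 79.37 q [ 48.1   3.7 -16.2  70.1  -0.   58.7] F [-0.6 -0.3 -0.8] op 0.0427
[[1.7, 0.7, 4.8, 0.001, 0.001, -0.001, 0.5],
[1.7, 0.7, 10.8, 0.001, 0.001, -0.001, 0.5],
[1.7, 0.7, 13.8, 0.001, 0.001, -0.001, 0.5],
[1.7, 0.1, 21.9, -0.009, 0.001, -0.001, 0.5],
[1.7, -0.4, 28.5, -0.02, 0.001, -0.001, 0.5],
[1.7, -0.8, 35.0, -0.03, 0.001, -0.001, 0.5],
[1.7, -1.1, 41.6, -0.04, 0.001, -0.001, 0.5],
[1.8, -1.4, 48.2, -0.051, 0.001, -0.001, 0.5],
[1.8, -1.6, 54.8, -0.061, 0.001, -0.001, 0.5],
[1.8, -1.8, 61.4, -0.071, 0.001, -0.001, 0.5],
[1.8, -1.9, 68.0, -0.082, 0.001, -0.001, 0.5],
[1.8, -1.9, 74.6, -0.092, 0.001, -0.001, 0.5],
[1.8, -1.8, 81.1, -0.102, 0.001, -0.001, 0.5],
[1.8, -1.7, 87.7, -0.113, 0.001, -0.001, 0.5],
[1.8, -1.5, 94.3, -0.123, 0.001, -0.001, 0.5],
[1.8, -1.3, 100.9, -0.134, 0.001, -0.001, 0.5],
[1.8, -0.9, 107.5, -0.144, 0.001, -0.001, 0.5],
[1.8, -0.5, 114.1, -0.154, 0.001, -0.001, 0.5],
[1.8, -0.1, 120.6, -0.165, 0.001, -0.001, 0.5]]
```

apply_moves([
  [[1.5, 0.5, 5, 0, 0, 0, 0.5], [1.5, 0.5, 11, 0, 0, 0, 0.5], [1.5, 0.5, 14, 0, 0, 0, 0.5], [1.5, 0.5, 18, -0.004, 0, 0, 0.5], [1.5, 0, 23, -0.011, 0, 0, 0.5], [1.5, -0.5, 29, -0.02, 0, 0, 0.5], [1.5, -1, 35, -0.03, 0, 0, 0.5], [1.5, -1, 41.5, -0.04, 0, 0, 0.5], [1.5, -1.5, 48, -0.051, 0, 0, 0.5], [1.5, -1.5, 55, -0.061, 0, 0, 0.5], [1.5, -2, 61.5, -0.071, 0, 0, 0.5], [1.5, -2, 68, -0.082, 0, 0, 0.5], [1.5, -2, 74.5, -0.092, 0, 0, 0.5], [1.5, -2, 81, -0.102, 0, 0, 0.5], [1.5, -1.5, 87.5, -0.113, 0, 0, 0.5], [1.5, -1.5, 94, -0.123, 0, 0, 0.5], [1.5, -1.5, 101, -0.134, 0, 0, 0.5], [1.5, -1, 107.5, -0.144, 0, 0, 0.5], [1.5, -0.5, 114, -0.154, 0, 0, 0.5], [1.5, 0, 119, -0.165, 0, 0, 0.5]],
])

```text
time: 25.65
ee_pos: [0.4699, 0.3706, 0.0062]
tcp_rot: [39.9, 89.9, 38.8]
wrist_force: [-4.4, -0.8, 2.2]
opening: 0.0428
```

```bash
python3 - <<'E'
from h import *
look("t8.png",(.526,.369,-1),.09,.115,1,(60,90,290,300))
rows([(.4715,.370,.006,88.8),(.44,.37,.006,88.8),(.42,.37,.11,88.8),(.48,.458,.12,-1.2)],.5)
E
```

```text
tile [  0.5268   0.3688  -0.7326 -39.1789] gap 0.0562 lat -0.0006 hand heading -1.12 F [ 0.8 -0.5  0.2]
t 25.7 p [0.4706 0.3705 0.0062] a 88.88 q [38.2 13.1 -5.7 71.  -0.  39.3] F [ 0.8 -0.5  0.2] op 0.0425
[[0.2, -0.5, 0.9, 0.001, 0.002, -0.001, 0.5],
[0.1, -1.1, -30.6, 0.001, 0.002, -0.001, 0.5],
[-103.9, -1.4, -50.4, 0.001, 0.002, -0.001, 0.5],
[-113.7, 87.7, 7.9, 1.572, 0.001, -0.002, 0.5]]
```

View pics/t8.png

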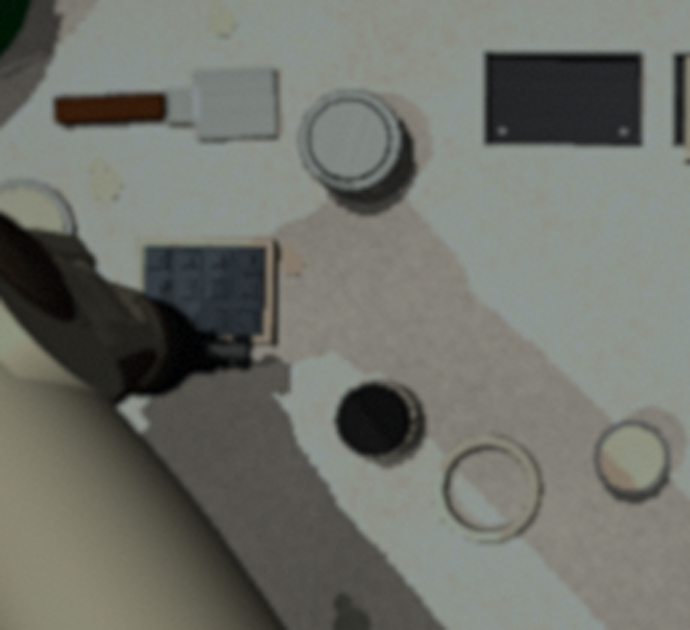

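The oblong tile is at (208,290), square to the lane and clear of the jar, tin and knife. I'll go round to its outer edge.

apply_moves([
  [[0, -0.5, -12, 0, 0, 0, 0.5], [0, -1, -30, 0, 0, 0, 0.5], [-50, -1, -48, 0, 0, 0, 0.5], [-104, -1, -50, 0, 0, 0, 0.5], [-114, 88, 8, 1.572, 0, 0, 0.5], [-114, 88, 8, 1.572, 0, 0, 0.5], [-114, 88, 8, 1.572, 0, 0, 0.5], [-114, 88, 8, 1.572, 0, 0, 0.5], [-114, 88, 8, 1.572, 0, 0, 0.5], [-114, 88, 8, 1.572, 0, 0, 0.5], [-114, 88, 8, 1.572, 0, 0, 0.5], [-114, 88, 8, 1.572, 0, 0, 0.5], [-114, 88, 8, 1.572, 0, 0, 0.5], [-114, 88, 8, 1.572, 0, 0, 0.5], [-114, 88, 8, 1.572, 0, 0, 0.5], [-114, 88, 8, 1.572, 0, 0, 0.5]],
])

```text
time: 27.3
ee_pos: [0.4796, 0.4583, 0.1203]
tcp_rot: [111.5, 89.9, 20.3]
wrist_force: [0.4, -0.9, -0.1]
opening: 0.0426
```

```bash
python3 - <<'E'
from h import *
look("t9.png",(.5268,.3688,-1),.09,.115,1,(60,90,290,300))
rows([(.526,.452,.05,-1.2),(.526,.451,.006,-1.2)],.5)
E
```

```text
tile [  0.5279   0.3692  -1.1006 -61.1059] gap 0.0882 lat 0.05 hand heading -91.07 F [-0.1 -0.1 -0.6]
t 27.35 p [0.4796 0.4583 0.1203] a -1.07 q [ 43.7  19.8  15.2  85.3  -0.  134.8] F [-0.1 -0.1 -0.6] op 0.0425
[[70.4, 46.3, 5.5, 0.002, -0.001, -0.002, 0.5],
[114.4, 46.2, 6.5, 0.002, -0.001, -0.002, 0.5]]
```

View pics/t9.png

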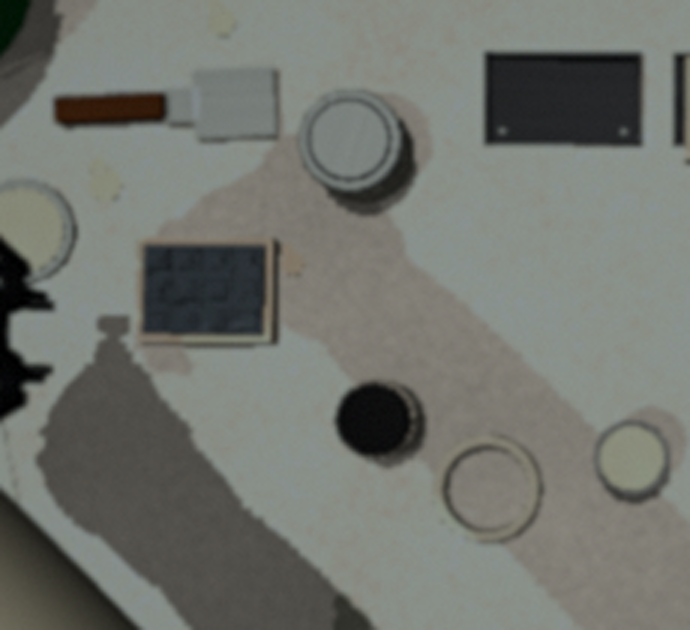

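apply_moves([
  [[30, 25, 4, 0, 0, 0, 0.4], [70, 45.5, 5, 0, 0, 0, 0.4], [95, 45.5, 6, 0, 0, 0, 0.4], [107, 45.5, 6.5, 0, 0, 0, 0.4], [112, 45.5, 6.5, 0, 0, 0, 0.4], [112, 45.5, 6.5, 0, 0, 0, 0.4], [112, 45.5, 6.5, 0, 0, 0, 0.4]],
])

```text
time: 28.05
ee_pos: [0.5256, 0.4518, 0.0103]
tcp_rot: [122.4, 89.7, 31.4]
wrist_force: [-0.9, -0.3, 0.8]
opening: 0.0343
```

```bash
python3 - <<'E'
from h import *
path=drive(.528,.369,-91.1,[(.108,-.1,17)]); print(path[-1])
rows([(.5255,.446,.008,-1.1),(.5255,.441,.008,-1.1)]+[(x-.002,y,.008,h+90) for x,y,h in fence(path,.069)[::4]],.4)
E
```

```text
(np.float64(0.525832446885535), np.float64(0.2610217671803236), -91.1999999999999)
t 28.05 p [0.5256 0.4518 0.0103] a -1.02 q [ 40.7  25.5  10.5  74.7  -0.  131.7] F [-0.9 -0.3  0.8] op 0.0343
[[2.3, 0.0, 5.8, 0.001, -0.002, -0.004, 0.4],
[2.3, 0.1, 10.8, 0.001, -0.002, -0.004, 0.4],
[2.3, 2.0, 20.2, 0.002, -0.002, -0.004, 0.4],
[2.2, 2.0, 45.6, 0.002, -0.002, -0.004, 0.4],
[2.1, 1.9, 71.0, 0.002, -0.002, -0.004, 0.4],
[2.1, 1.9, 96.4, 0.003, -0.002, -0.004, 0.4],
[2.0, 1.8, 121.8, 0.003, -0.002, -0.004, 0.4]]
```

apply_moves([
  [[2, 0.5, 5, 0.001, -0.002, -0.004, 0.4], [2, 0.5, 10, 0.001, -0.002, -0.004, 0.4], [2, 0.5, 14, 0.001, -0.002, -0.004, 0.4], [2, 0.5, 19, 0.001, -0.002, -0.004, 0.4], [2, 0.5, 25, 0.001, -0.002, -0.004, 0.4], [2, 0.5, 32, 0.001, -0.002, -0.004, 0.4], [2, 0.5, 39, 0.001, -0.002, -0.004, 0.4], [2, 0.5, 46, 0.001, -0.002, -0.004, 0.4], [2, 0.5, 53, 0.001, -0.002, -0.004, 0.4], [2, 0.5, 60, 0.002, -0.002, -0.004, 0.4], [2, 0.5, 67, 0.002, -0.002, -0.004, 0.4], [2, 0.5, 74, 0.002, -0.002, -0.004, 0.4], [2, 0.5, 81, 0.002, -0.002, -0.004, 0.4], [2, 0.5, 88, 0.002, -0.002, -0.004, 0.4], [2, 0.5, 95, 0.002, -0.002, -0.004, 0.4], [2, 0.5, 102, 0.003, -0.002, -0.004, 0.4], [2, 0.5, 109, 0.003, -0.002, -0.004, 0.4], [2, 0.5, 115, 0.003, -0.002, -0.004, 0.4], [2, 0.5, 120, 0.003, -0.002, -0.004, 0.4], [2, 0.5, 122, 0.003, -0.002, -0.004, 0.4]],
])

```text
time: 30.05
ee_pos: [0.5239, 0.3292, 0.008]
tcp_rot: [-139.9, 90.0, 128.9]
wrist_force: [-0.8, 5.1, 3.2]
opening: 0.0341
```

```bash
python3 - <<'E'
from h import *
look("t10.png",(.526,.261,-1),.09,.115,1,(60,90,290,300))
print(cur()[0])
d=cams.camera("scene"); print("scene",np.round(tilefit(d,(.526,.261,-1),.09,.115),4))
u=px(d,[.53,.27,0])[0]; save(d,"s6.png",(int(u[0])-80,int(u[1])-60,int(u[0])+80,int(u[1])+60),5)
E
```

```text
tile [  0.5254   0.2599  -1.686  -51.8241] gap 0.0692 lat 0.003 hand heading -91.22 F [-0.1  0.7  1.1]
[0.52386497 0.32909982 0.00788843]
scene [  0.5232   0.2598  -1.8268 -56.9116]
```

View pics/t10.png

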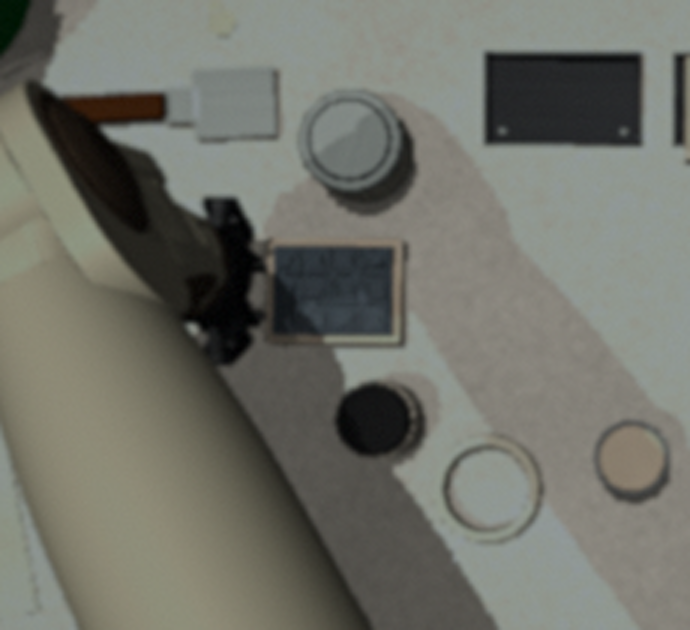

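View pics/s6.png

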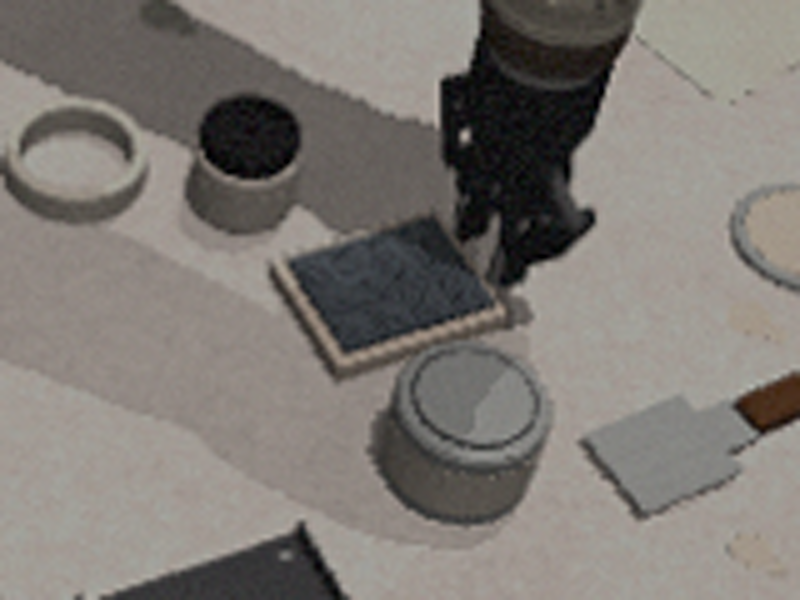

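The tile is mid-lane and clear of the jar and tin in both views. About 193 mm remain to the tray axis, so I'll carry on.

apply_moves([
  [[0, 0, 4, 0, 0, 0, 0.4], [0, 0, 10, 0, 0, 0, 0.4], [0, 0, 17, 0, 0, 0, 0.4], [0, 0, 24, 0, 0, 0, 0.4], [0, 0, 31, 0, 0, 0, 0.4], [0, 0, 38, 0, 0, 0, 0.4], [0, 0, 45, 0, 0, 0, 0.4], [0, 0, 52, 0, 0, 0, 0.4], [0, 0, 59, 0, 0, 0, 0.4], [0, 0, 66, 0, 0, 0, 0.4], [0, 0, 73, 0, 0, 0, 0.4], [0, 0, 80, 0, 0, 0, 0.4], [0, 0, 87, 0, 0, 0, 0.4], [0, 0, 94, 0, 0, 0, 0.4], [0, 0, 101, 0, 0, 0, 0.4], [0, 0, 108, 0, 0, 0, 0.4], [0, 0, 115, 0, 0, 0, 0.4], [0, 0, 122, 0, 0, 0, 0.4], [0, 0, 128, 0, 0, 0, 0.4], [0, 0, 132, 0, 0, 0, 0.4]],
])

```text
time: 32.15
ee_pos: [0.5209, 0.1965, 0.0078]
tcp_rot: [-42.5, 89.9, -133.7]
wrist_force: [-0.4, 0.5, -1.0]
opening: 0.034
```

```bash
python3 - <<'E'
from h import *
look("t11.png",(.522,.128,-1),.09,.115,1,(120,90,350,300))
print(cur()[0])
d=cams.camera("scene"); print("scene",np.round(tilefit(d,(.522,.128,-1),.09,.115),4))
E
```

```text
tile [  0.5223   0.127   -1.354  -43.8641] gap 0.0691 lat 0.0029 hand heading -91.25 F [0.2 0.4 0.4]
[0.52091797 0.19614904 0.00777727]
scene [  0.5204   0.127   -1.5798 -59.2716]
```

View pics/t11.png

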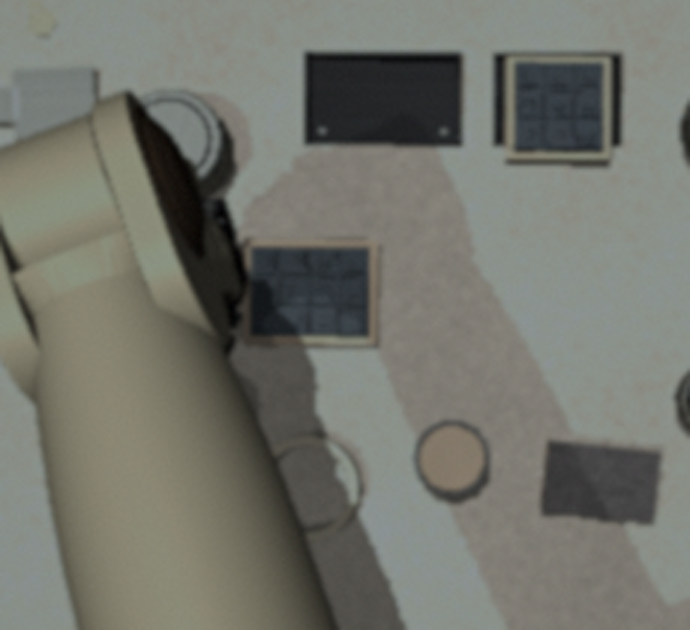

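The tile at (312,292) is on line. I'll push the last 60 mm, then retreat and lift.

apply_moves([
  [[0, 0, 4, 0, 0, 0, 0.4], [0, 0, 10, 0, 0, 0, 0.4], [0, 0, 17, 0, 0, 0, 0.4], [0, 0, 24, 0, 0, 0, 0.4], [0, 0, 31, 0, 0, 0, 0.4], [0, 0, 38, 0, 0, 0, 0.4], [0, 0, 45, 0, 0, 0, 0.4], [0, 0, 51, 0, 0, 0, 0.4], [0, 0, 56, 0, 0, 0, 0.4], [0, 0, 59, 0, 0, 0, 0.4], [0, 0, 60, 0, 0, 0, 0.4], [0, 0, 60, 0, 0, 0, 0.4], [0, 0, 52, 0, 0, 0, 0.4], [0, 0, 40, 0, 0, 0, 0.4], [-30, 0, 36, 0, 0, 0, 0.4], [-70, 0, 36, 0, 0, 0, 0.5], [-105, 0, 36, 0, 0, 0, 0.5], [-110, 0, 36, 0, 0, 0, 0.5]],
])

```text
time: 34.05
ee_pos: [0.5221, 0.1623, 0.1227]
tcp_rot: [99.3, 89.7, 8.1]
wrist_force: [-0.4, 0.2, -0.4]
opening: 0.0423
```

```bash
python3 - <<'E'
from h import *
look("t12.png",(.520,.068,-1),.09,.115,1,(120,90,350,300))
d=cams.camera("scene"); print("scene",np.round(tilefit(d,(.52,.068,-1),.09,.115),4))
rows([(.445,.068,.12,88.8)],.5)
E
```

```text
tile [  0.5211   0.0667  -1.1495 -44.5976] gap 0.0954 lat 0.0015 hand heading -91.21 F [-0.1 -0.9  0.2]
scene [  0.519    0.0671  -1.1416 -54.0456]
t 34.15 p [0.5209 0.1617 0.119 ] a -1.21 q [ 1.730e+01  3.500e+00 -3.900e+00  8.250e+01 -1.000e-01  1.085e+02] F [-0.1  0.1 -0.3] op 0.0422
[[-1.1, -73.9, 95.2, -1.571, 0.002, -0.001, 0.5]]
```

View pics/t12.png

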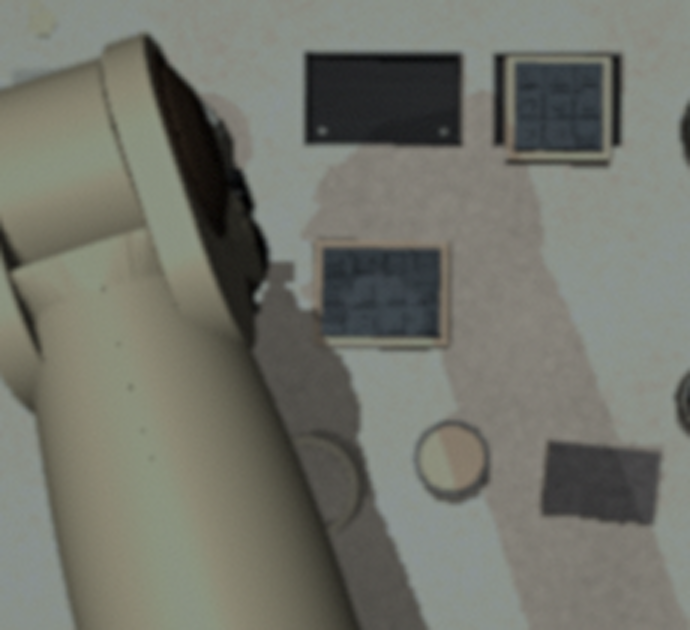

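The oblong tile is at (.521, .067) with yaw −1.15°, aligned with the wide tray. I'll move behind it.

apply_moves([
  [[-1, -74, 95, -1.571, 0, 0, 0.5], [-1, -74, 95, -1.571, 0, 0, 0.5], [-1, -74, 95, -1.571, 0, 0, 0.5], [-1, -74, 95, -1.571, 0, 0, 0.5], [-1, -74, 95, -1.571, 0, 0, 0.5], [-1, -74, 95, -1.571, 0, 0, 0.5], [-1, -74, 95, -1.571, 0, 0, 0.5], [-1, -74, 95, -1.571, 0, 0, 0.5], [-1, -74, 95, -1.571, 0, 0, 0.5], [-1, -74, 95, -1.571, 0, 0, 0.5], [-1, -74, 95, -1.571, 0, 0, 0.5], [-1, -74, 95, -1.571, 0, 0, 0.5]],
])

```text
time: 35.35
ee_pos: [0.4443, 0.0685, 0.1183]
tcp_rot: [-122.3, 89.9, -123.4]
wrist_force: [-0.3, 0.3, 0.2]
opening: 0.0426
```

```bash
python3 - <<'E'
from h import *
rows([(.447,.068,.05,88.8),(.447,.068,.006,88.8)],.5)
E
```

```text
t 35.35 p [0.4443 0.0685 0.1183] a 88.86 q [  8.8  -9.5 -16.5  83.1  -0.    9.9] F [-0.3  0.3  0.2] op 0.0426
[[68.3, -0.4, 2.8, 0.001, -0.0, 0.001, 0.5],
[112.3, -0.4, 2.8, 0.001, -0.0, 0.001, 0.5]]
```

apply_moves([
  [[35, 0, 3, 0, 0, 0, 0.5], [68, 0, 3, 0, 0, 0, 0.5], [93, 0, 3, 0, 0, 0, 0.5], [106, 0, 3, 0, 0, 0, 0.5], [111, 0, 3, 0, 0, 0, 0.5], [112, 0, 3, 0, 0, 0, 0.5], [112, 0, 3, 0, 0, 0, 0.5]],
])

```text
time: 36.05
ee_pos: [0.4478, 0.0685, 0.0072]
tcp_rot: [-35.8, 89.9, -36.9]
wrist_force: [-0.6, -0.1, -0.2]
opening: 0.0427
```

```bash
python3 - <<'E'
from h import *
d=cams.camera("scene"); print("scene",np.round(tilefit(d,(.52,.068,-1),.09,.115),4))
u=px(d,[.53,.07,0])[0]; save(d,"s7.png",(int(u[0])-80,int(u[1])-70,int(u[0])+80,int(u[1])+50),5)
rows([(.463,.068,.006,88.8),(.615,.0645,.006,88.8),(.6217,.0645,.006,88.8)],.5)
E
```

```text
scene [  0.5189   0.0671  -1.3522 -59.8919]
t 36.1 p [0.448  0.0685 0.0074] a 88.84 q [  8.7  -6.6 -26.2  70.3  -0.    9.9] F [-0.7 -0.6 -0.5] op 0.0426
[[1.4, -0.2, 15.0, 0.001, 0.001, 0.0, 0.5],
[1.6, -0.6, 167.1, 0.001, 0.001, 0.0, 0.5],
[1.6, -0.5, 173.8, 0.001, 0.001, 0.0, 0.5]]
```

View pics/s7.png

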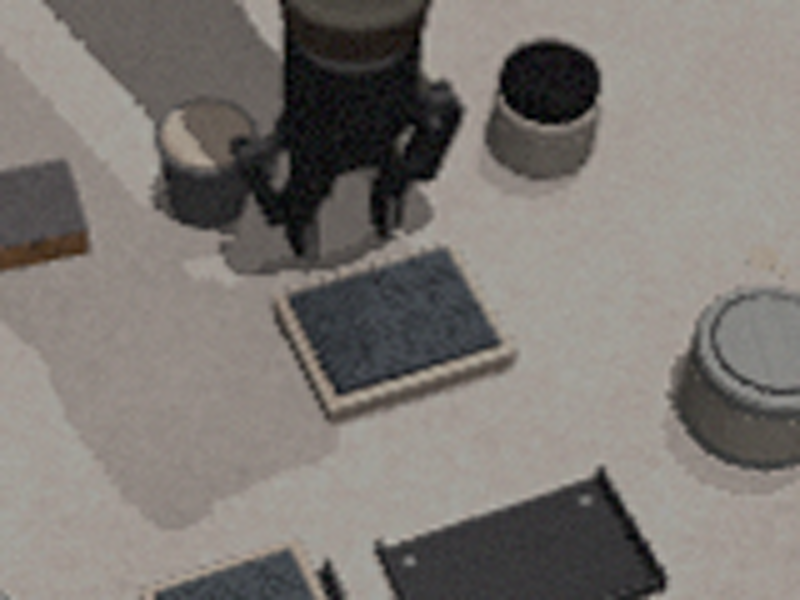

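The fingers are behind the oblong tile and the forces are at noise level, so the cup is clear. I'll push in.

apply_moves([
  [[1.5, 0, 6, 0, 0, 0, 0.5], [1.5, 0, 12, 0, 0, 0, 0.5], [1.5, 0, 16, 0, 0, 0, 0.5], [1.5, 0, 21, 0, 0, 0, 0.5], [1.5, 0, 27, 0, 0, 0, 0.5], [1.5, 0, 34, 0, 0, 0, 0.5], [1.5, 0, 41, 0, 0, 0, 0.5], [1.5, 0, 48, 0, 0, 0, 0.5], [1.5, 0, 55, 0, 0, 0, 0.5], [1.5, 0, 62, 0, 0, 0, 0.5], [1.5, 0, 69, 0, 0, 0, 0.5], [1.5, 0, 76, 0, 0, 0, 0.5], [1.5, 0, 83, 0, 0, 0, 0.5], [1.5, 0, 90, 0, 0, 0, 0.5], [1.5, 0, 97, 0, 0, 0, 0.5], [1.5, 0, 104, 0, 0, 0, 0.5], [1.5, 0, 111, 0, 0, 0, 0.5], [1.5, 0, 117, 0, 0, 0, 0.5], [1.5, 0, 122, 0, 0, 0, 0.5], [1.5, 0, 124, 0, 0, 0, 0.5]],
])

```text
time: 38.1
ee_pos: [0.5724, 0.066, 0.0059]
tcp_rot: [-22.4, 89.9, -23.5]
wrist_force: [-2.2, -0.3, 1.9]
opening: 0.0425
```

```bash
python3 - <<'E'
from h import *
d=cams.camera("scene"); print("scene",np.round(tilefit(d,(.627,.065,-1),.09,.115),4))
u=px(d,[.63,.07,0])[0]; save(d,"s8.png",(int(u[0])-80,int(u[1])-70,int(u[0])+80,int(u[1])+50),5)
rows([(.6217,.0645,.006,88.8)],.5)
E
```

```text
scene [ 6.27600e-01  6.51000e-02 -1.40580e+00 -8.32345e+01]
t 38.15 p [0.5725 0.066  0.006 ] a 88.84 q [ 6.6 10.2 -9.2 70.5 -0.   7.8] F [-0.1  0.4 -0.7] op 0.0426
[[0.0, -0.5, 49.2, 0.001, 0.001, 0.0, 0.5]]
```

View pics/s8.png

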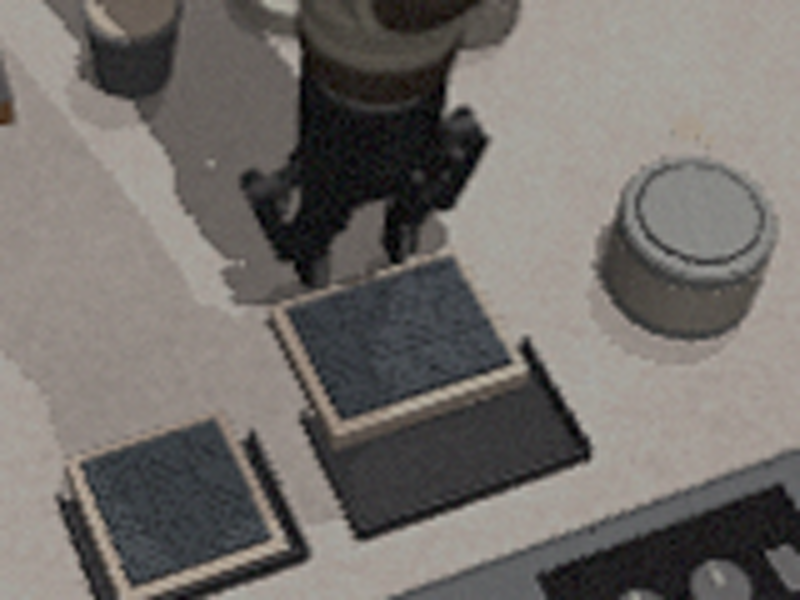

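apply_moves([
  [[0, 0, 5, 0, 0, 0, 0.5], [0, 0, 11, 0, 0, 0, 0.5], [0, 0, 18, 0, 0, 0, 0.5], [0, 0, 25, 0, 0, 0, 0.5], [0, 0, 32, 0, 0, 0, 0.5], [0, 0, 38, 0, 0, 0, 0.5], [0, 0, 43, 0, 0, 0, 0.5], [0, 0, 46, 0, 0, 0, 0.5], [0, 0, 48, 0, 0, 0, 0.5], [0, 0, 49, 0, 0, 0, 0.5], [0, 0, 49, 0, 0, 0, 0.5]],
])

```text
time: 39.25
ee_pos: [0.6217, 0.065, 0.006]
tcp_rot: [-15.9, 89.9, -17.0]
wrist_force: [0.0, -0.0, 0.1]
opening: 0.0429
```

apply_moves([
  [[0, 0, 0.7, 0, 0, 0, 0.5], [0, 0, 1.5, 0, 0, 0, 0.5], [0, 0, 1.5, 0, 0, 0, 0.5]],
])

```text
time: 39.55
ee_pos: [0.6232, 0.0649, 0.0061]
tcp_rot: [-15.2, 89.9, -16.4]
wrist_force: [-1.7, -0.4, -0.3]
opening: 0.0424
```

apply_moves([
  [[0, 0, 0.7, 0, 0, 0, 0.5], [0, 0, 1.5, 0, 0, 0, 0.5], [0, 0, 1.5, 0, 0, 0, 0.5]],
])

```text
time: 39.85
ee_pos: [0.6238, 0.0649, 0.006]
tcp_rot: [-110.7, 90.0, -111.9]
wrist_force: [-6.5, -0.7, 3.0]
opening: 0.0427
```

apply_moves([
  [[0, 0, 0.7, 0, 0, 0, 0.5], [0, 0, 1.5, 0, 0, 0, 0.5], [0, 0, 1.5, 0, 0, 0, 0.5]],
])

```text
time: 40.15
ee_pos: [0.6238, 0.0649, 0.006]
tcp_rot: [-170.5, 89.8, -171.6]
wrist_force: [-10.0, 0.3, 5.4]
opening: 0.0424
```

The oblong tile has bottomed out: force is up to 10 N and the hand stays at x = .6238. I'll back off straight, lift clear and check.

apply_moves([
  [[0, 0, -8, 0, 0, 0, 0.5], [0, 0, -25, 0, 0, 0, 0.5], [-45, 0, -50, 0, 0, 0, 0.5], [-90, 0, -80, 0, 0, 0, 0.5], [-135, 0, -120, 0, 0, 0, 0.5], [-175, 0, -160, 0, 0, 0, 0.5], [-200, 0, -200, 0, 0, 0, 0.5], [-215, 0, -245, 0, 0, 0, 0.5], [-215, 0, -245, 0, 0, 0, 0.5], [-215, 0, -245, 0, 0, 0, 0.5]],
])

```text
time: 41.15
ee_pos: [0.3789, 0.0701, 0.2239]
tcp_rot: [13.1, 89.9, 12.0]
wrist_force: [1.2, -0.1, -0.0]
opening: 0.0428
```

```bash
python3 - <<'E'
from h import *
c=cams.camera("top"); d=cams.camera("scene")
for n,k in(("top",c),("scene",d)):
    print(n,"sq",np.round(tilefit(k,(.676,-.086,-1),.09,.09),4),"ob",np.round(tilefit(k,(.679,.064,-1),.09,.115),4))
for n in("tape_roll","sanding_block","putty_knife","flat_brush"):
    print(n,[(np.round(a["at"],3),round(a["confidence"],2)) for a in cams.find_in(n,c)[:1]])
save(c,"t13.png",(200,60,400,200),4); save(d,"s9.png",s=1.4); save(c,"t14.png",s=1.4)
print(cur()[0],cur()[3]["wrist_force"],cur()[3]["time"])
E
```

```text
top sq [  0.6766  -0.0866  -1.0306 -81.1275] ob [ 6.79900e-01  6.35000e-02 -1.19170e+00 -8.45873e+01]
scene sq [ 6.759000e-01 -8.600000e-02 -1.349800e+00 -1.055615e+02] ob [ 6.789000e-01  6.370000e-02 -1.322900e+00 -1.023697e+02]
tape_roll []
sanding_block [(array([ 0.353, -0.112,  0.024]), 0.93)]
putty_knife []
flat_brush [(array([ 0.672, -0.392,  0.014]), 0.68)]
[0.38003226 0.06986964 0.22083214] [-0.41310532 -0.29513069 -0.07163136] 41.45
```

View pics/t13.png

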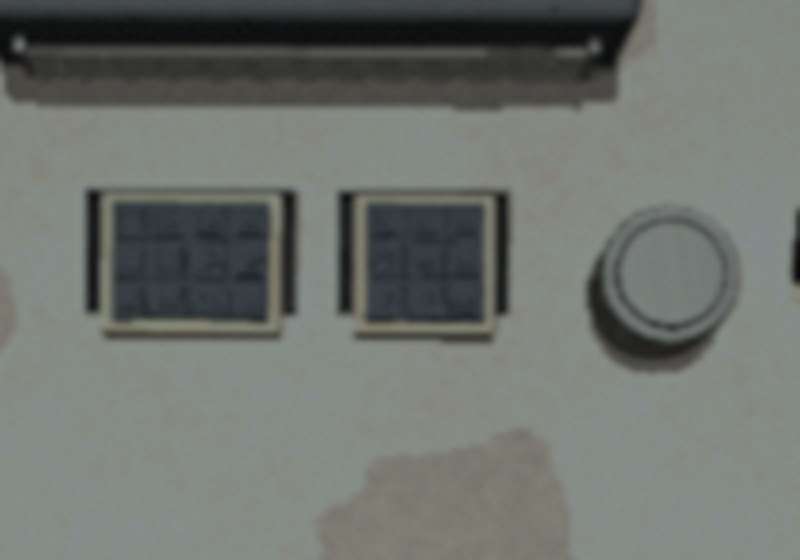

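View pics/s9.png

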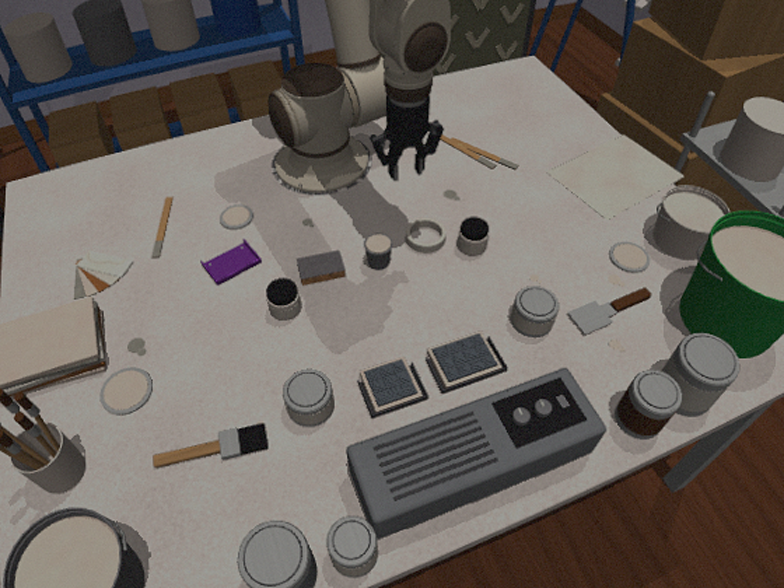

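The close-up shows the oblong tile at (192,262) and the square tile at (425,262). Both sit against the back rims with side gaps. In the scene view the loose things are at the same pixels as at the start, and the arm stands clear. Handing in.

```bash
python3 - <<'E'
from workcell import bot
print(bot.job_done())
E
```

```text
the job is handed in; nothing more can be done
None
```

Both tiles are fully home, and I handed the job in at about 41.5 s of the 72 s allowed. The square tile went first, into the narrower dark tray, then the oblong tile into the wider one. I pushed each flat by its edges with the two fingertips, through its jar–tin lane, then straight in until it stopped on the back rim.

**Last checks**
- **Seating:** each tile stopped moving with the push force at about 10 N. The last fits put both origins within about 2 mm of the measured homes, and the two cameras agreed to about 1 mm. The pictures show gaps to the rims on both sides.
- **Contacts:** sampled wrist forces stayed at 13 N or below, and I saw no contact with the jars, tins, cup or the other tile. I judged this from pictures and forces at stops, not continuously.
- **Loose things:** the tape roll, sanding block, putty knife and brush are at the same places in the pictures as at the start.

**Checks that failed or disagreed**
- The network found neither the tape roll nor the putty knife in the final top picture, so I checked those two in the scene picture only.
- It placed the brush about 5 mm from its first reading, about its stated accuracy. The arm never went near it.
- One tile fit taken while the arm blocked the top view was wrong. I discarded it and used the scene camera instead.

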